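Turn the combination whetstone over and clamp it in its holder

TASK

The combination whetstone is draining on the two-sided stand with its dark grey coarse side showing. Turn it over and lay it in the stone holder, coarse grey face down and orange fine face up, flat, lengthwise and centred across the width of the bed, without dropping it or letting it fall over, since it chips. Then push the sliding jaw up until the stone is held tight between the jaw and the fixed stop, let go, and leave the other stones and tools where they are.

Things in the scene. Friction and masses are not known exactly. Their poses are not given: they have to be found in the camera images.
- stone_mid (a point): Centre of the loose combination whetstone, a slab 50 (x) x 150 (y) x 20 (z) mm, about 0.34 kg. One 50 x 150 face is dark grey (coarse), the other orange (fine). Its z points out of the grey face: straight down when the job is done. At the start it leans at 45 degrees on the stand's +y side, grey face outward, lower end on the ledge, upper 45 mm clear beyond the ridge.
- stand_ridge (a point): Middle of the ridge of the rigid, fixed two-sided draining stand: a wooden tent, ridge 250 mm long, 95 mm above the table, in a drip tray 290 x 235 mm, 12 mm high. Axes: x along the ridge, y level across, z up. Boards slope down at 45 degrees to +y and to -y, their upper faces meeting at the ridge. Nothing lies on the -y side at the start.
- stand_ledge (a point): On the empty -y side of the stand: middle of the line where that board's upper face meets its ledge, 105 mm down the slope from the ridge. The ledge runs along the whole ridge length, square to the board, 16 mm proud of it; the +y side is the mirror image. A whetstone resting on a side has its centre 75 mm up the slope from this line and 10 mm out from the board. Axes as the ridge's.
- polishing_stone_mid (a point): Centre of a loose cream-coloured polishing stone (bystander), 50 x 130 x 24 mm, leaning on the +y side of the same stand near its +x end. Axes as for the whetstone. Leave it alone.
- holder_bed (a point): Middle of the bed of the fixed stone holder, on its surface, 24 mm above the table: a flat steel bed 56 mm wide on a black base 72 mm wide, no side walls. Axes: y lengthwise, z up. The fixed stop (62 mm wide, 14 mm high above the bed) has its face at y = -100 mm, the sliding jaw has its face at y = +100 mm minus the value of joint jaw.
- jaw (a joint): Travel (m) of the holder's sliding jaw towards the fixed stop, along the holder's -y: 0 fully open, 0.08 the end of its travel. The gap between jaw and stop is 200 mm minus the travel, so the jaw closes on a 150 mm stone lying against the stop at 0.050. It slides stiffly (about 3 N) and stays where it is left.
- jaw_push (a point): Middle of the outer (+y) face of the jaw's red thumb plate, the face to push on along -y: 30 mm wide, from 1 to 35 mm above the bed; this point is 18 mm above the bed and 20 mm behind the jaw's face. The jaw itself is a black block 60 mm wide and 14 mm high. Axes as the holder's.
- cleaver: Finished cleaver lying flat on the bench (bystander): blade 85 x 200 x 4 mm, dark wooden handle. Leave it alone.
- lapping_plate: Flat lapping plate lying on the bench (bystander), 75 x 210 x 10 mm with a black grip on top, 32 mm high in all. Leave it alone.
- nagura: Small beige dressing stone on the bench (bystander), 50 x 25 x 25 mm. Leave it alone.
- file: File with a round wooden handle lying on the bench (bystander), about 310 mm long along its y, 24 mm high. Leave it alone.
- hammer: Hammer lying on the bench (bystander), 260 mm long along its x. Leave it alone.
- wood_block: Loose dark wooden block on the bench (bystander), 60 x 90 x 35 mm. Leave it alone.
There are look-alikes about, which are no part of the job. Of the things that look like the part that bears stone_mid, the larger one is meant.

How it is judged:
On the way, in this order (a step that is already met when the one before it is completed fails the run):
1. the stone lies released on the bed of the holder, grey coarse face down, between stop and jaw (angle between stone_mid's own z axis and vertical above 3.06 rad and angle between the y axis of stone_mid and the y axis of holder_bed, either way round below 0.3 rad and x of stone_mid in the frame of holder_bed between -0.025 and 0.025 m and z of stone_mid in the frame of holder_bed between 0.006 and 0.014 m and y of stone_mid in the frame of holder_bed between -0.028 and 0.028 m and contact force between stone and the fingers below 0.2 N and linear speed of stone below 0.02 m/s), for 0.2 s.
2. the jaw has been pushed up so that the stone is held between jaw and stop (angle between stone_mid's own z axis and vertical above 3.06 rad and angle between the y axis of stone_mid and the y axis of holder_bed, either way round below 0.07 rad and x of stone_mid in the frame of holder_bed between -0.008 and 0.008 m and z of stone_mid in the frame of holder_bed between 0.006 and 0.014 m and y of stone_mid in the frame of holder_bed between -0.028 and 0.028 m and value of joint jaw above 0.048 m and y of stone_mid in the frame of holder_bed between -0.0275 and -0.0225 m), for 0.2 s.
At the end, for the whole second after the job is handed in: The whetstone rests, released, flat on the bed, grey face down (within 4.5 deg, 4 mm in height), lengthwise within 4 deg and centred across the bed within 8 mm, one end against the fixed stop (2.5 mm) and the jaw up against the other (under 2 mm of slack) (all of step 2 and contact force between stone and the fingers below 0.2 N and linear speed of stone below 0.02 m/s); the robot touches nothing.
It fails at once if the whetstone was dropped, thrown or let fall over (faster than 0.9 m/s or 6 rad/s) (linear speed of stone above 0.9 m/s or angular speed of stone above 6 rad/s).
It fails at once if another stone or tool was moved by more than 20 mm (distance of any of polishing_stone_mid, cleaver, lapping_plate, nagura, file, hammer, wood_block from where it was at the start of the episode above 0.02 m).
It also fails if it takes over 61 s, if anything falls off the work surface, if the arm or the gripper's body presses on something with over 40 N, if the wrist force passes 120 N, or if a joint passes its speed limit or range.

ROBOT

A 6-joint arm with a two-finger parallel gripper is mounted at the origin on the work surface. World frame = base frame: x ahead of the robot, y to its left, z up, the work surface at z = 0. Lengths are in m, angles in rad, forces in N, time in s.
With the tool pointing down it reaches from about 0.25 to 0.8 m from the base axis. Payload 3.9 kg.
Tool frame: the origin (TCP) lies at the very end of the fingers, on their centre line; the grasp point (between the pads) lies 19 mm behind it (grip_depth is the distance from the TCP to the grasp point, in m); z points along the fingers, y is the direction in which the jaws open and shut (so a half turn about z gives the same grasp; the last joint's range is limited). The gripper opens to 85 mm and grips with 20 to 120 N. Pads are 22 mm wide; open, the fingers measure 114 mm over their backs; the gripper's body (76 mm by 85 mm) begins 54 mm behind the grasp point. The pads swing forward as they close: fully open they stand 13 mm farther back than shut.
Start: joints at [-1.12, 0.26, -0.138, 1.173, 0, 1.571], TCP at [0.229, -0.473, 0.21] pointing down, gripper open.
Joint ranges: [-2.78, 2.78], [-0.83, 1.72], [-1.28, 1.37], [-1.9, 2.12], [-1.57, 1.48], [-3.14, 3.14]. Speed limits (rad/s): [2.57, 2.57, 3.14, 3.14, 3.14, 3.14].

INTERFACE

Orientations are given as a unit quaternion [x, y, z, w].
In Python, from bench import * gives the robot as it stands. The module is installed in compiled form; this text tells all that it offers.
- The arm moves only by the tool arm_command, never from a script. Its argument "commands" is a list that holds one entry, the list of rows, each a list of 7 numbers: the turn, a rotation vector about the world's x, y, z in rad, then the shift along the world's x, y, z in m, then the opening, from 0 (shut) to 1 (fully open). In form: [[[ax, ay, az, tx, ty, tz, hand], ...]]. A call has 1 to 20 rows; each row is the pose to reach, as a shift and turn from the pose measured when the call began; what a row does not reach only later rows make up. A row lasts 1/12 s, in which the tool goes at most 41.7 mm and 7.16 degrees, less where a joint would pass 70% of its speed; a pose out of reach is approached as far as the arm can. A call with a gripper value outside its range is refused whole. The fingers move at their own pace and stop on an object; the grip force is fixed at half the most. Time passes only in rows, so rows that repeat a pose let the fingers close. It gives the time, the measured TCP pose, the force and the opening at its end, in the units of the state.
- state(): the state, without advancing time (a new reading comes with each control period).
- read_camera(name): name is "scene" or "top" or "wrist"; returns a dict with "color" (400x640x3 uint8, blue, green, red), "vfov" (degrees; the focal length in pixels is half the picture's height over the tangent of half this angle, whatever the lens; pixels are square), "cx", "cy" (the principal point, pixels), "eye" and "rotation" of the camera in the world; the wrist camera has in their place "T_tool_cam" (4x4, takes a point from camera to tool coordinates, whose origin is the TCP and whose axes are the flange's). Camera axes: x right, y up, looking along -z (the intrinsics and any distortion apply to the point x, -y, -z); pixel columns grow to the right and rows downward; lengths in m; the calibration is good to about 2 mm. The wrist camera is an equidistant fisheye: a pixel r from the principal point sees the ray r / f radians off the axis. A picture is of the moment at which its call begins: read the wrist's pose just before it. There is no depth.
- sign_off(): hands the job in, once; it reports no verdict.
The state is a dict: "time": time; "q": joint angles; "qd": joint speeds; "joint_torque": joint torques, N m; "tool_pos": TCP position; "orientation": TCP orientation; "wrist_force": force on the tool from outside, world axes, zero at the start; "ft_torque": the same for the moment, N m; "opening": finger opening in m.
Only numpy, scipy, OpenCV 4.12 (cv2) and the standard library are available. Lean on these libraries where they do the work, as an engineer would, in place of code of your own. Each camera call takes 0.05 s, during which the arm holds its last target.

## Working session

There is one attempt and no reset: what is moved stays moved. The work goes in short steps, Python scripts to look and compute and a tool call to move; the robot and the scene stay as the last step left them, time stands still between calls to the robot, and variables do not carry over. Pictures are saved under pics/ and viewed, and the job is handed in when it is done.

Besides the shell and the picture viewer there is one more tool, called after "Call:" by a JSON object that holds its "fn" and its "kwargs". arm_command: Moves the arm, as the interface text tells. Its arguments: {"type":"object","properties":{"commands":{"type":"array","items":{"type":"array","items":{"type":"array","items":{"type":"number"}}}}},"required":["commands"]}

```bash
mkdir -p pics; ls; python3 - <<'E'
from bench import *
import cv2
s=state();print(s)
for n in ("scene","top","wrist"):
    r=read_camera(n);cv2.imwrite(f"pics/{n}0.png",r["color"]);print(n,{k:v for k,v in r.items() if k!="color"})
E
```

```text
pics
{'time': 0.0, 'q': array([-1.11998842e+00,  2.60695412e-01, -1.39385529e-01,  1.17266811e+00,
        3.76293366e-05,  1.57080784e+00]), 'qd': array([ 0.00116768, -0.00207185, -0.00138512,  0.00082909,  0.00050816,
       -0.00067488]), 'joint_torque': array([ 3.38594509e-04, -4.05679178e+01,  2.53921187e+01,  1.87827763e-02,
        6.81345728e-05,  1.04372285e-05]), 'tool_pos': array([ 0.22843824, -0.47189974,  0.20925272]), 'orientation': array([ 9.74704729e-01,  2.23494381e-01, -1.99884329e-04, -9.55870079e-04]), 'wrist_force': array([ 0.44892676, -0.00431267, -0.35714648]), 'ft_torque': array([-0.03477549,  0.02379809,  0.01851055]), 'opening': 0.08529296162992735}
scene {'vfov': 54.46718746334157, 'cx': 319.16239358793194, 'cy': 198.91761812974073, 'eye': array([1.58450209, 0.00771758, 0.81195082]), 'rotation': array([0.31905478, 0.32773811, 0.62523198, 0.63235809])}
top {'vfov': 47.60490200696208, 'cx': 316.39591939316574, 'cy': 193.4879114874553, 'eye': array([ 0.24501999, -0.03018161,  1.80803056]), 'rotation': array([-0.06745897,  0.05487839,  0.70716844, -0.70167688])}
wrist {'vfov': 65.70646984690485, 'cx': 321.8154458079056, 'cy': 196.3731891093775, 'T_tool_cam': array([[ 1.98255508e-04,  9.47440242e-01,  3.19932726e-01,
         8.18878851e-02],
       [ 9.99999972e-01, -2.28813411e-04,  5.79232105e-05,
        -8.07391890e-04],
       [ 1.28083679e-04,  3.19932706e-01, -9.47440261e-01,
        -1.64028905e-01],
       [ 0.00000000e+00,  0.00000000e+00,  0.00000000e+00,
         1.00000000e+00]])}
```

View pics/scene0.png

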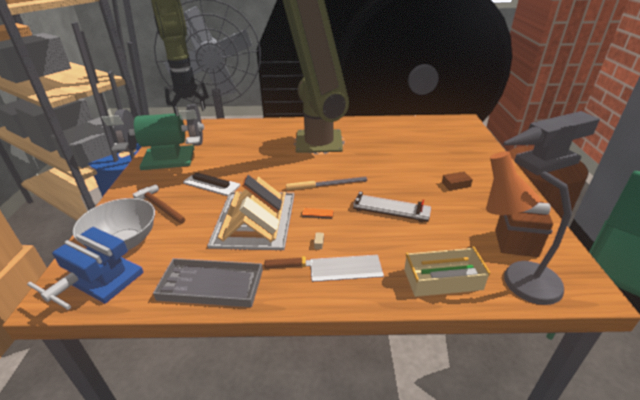

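View pics/top0.png

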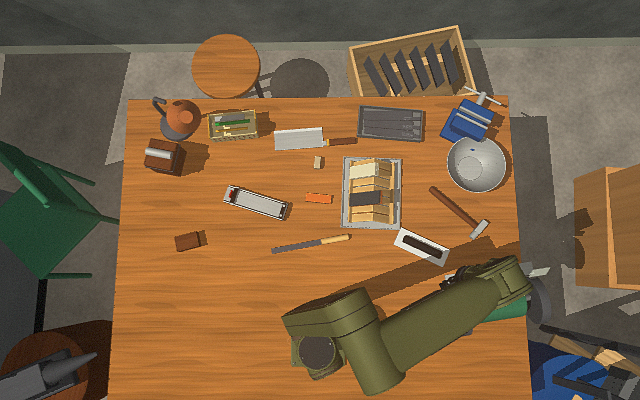

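View pics/wrist0.png

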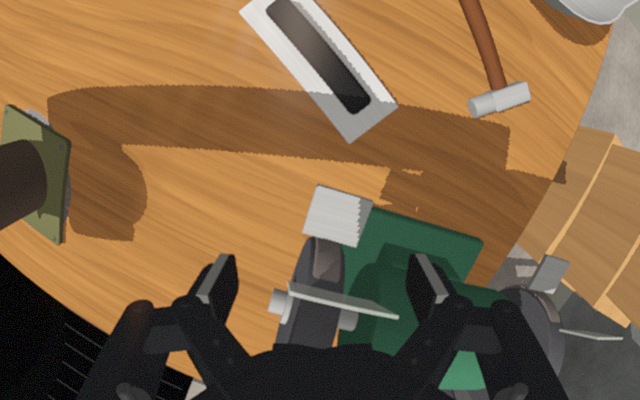

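```bash
cat > h.py <<'E'
import numpy as np, cv2
from scipy.spatial.transform import Rotation as R
from bench import *
def f_of(r): return 200/np.tan(np.radians(r["vfov"])/2)
def Tcam(r,s=None):
    if "T_tool_cam" in r:
        T=np.eye(4);T[:3,:3]=R.from_quat(s["orientation"]).as_matrix();T[:3,3]=s["tool_pos"];return T@r["T_tool_cam"]
    T=np.eye(4);T[:3,:3]=R.from_quat(r["rotation"]).as_matrix();T[:3,3]=r["eye"];return T
def ray(r,u,v,s=None):
    T=Tcam(r,s);f=f_of(r);x=(u-r["cx"]);y=(v-r["cy"])
    if s is None: d=np.array([x/f,-y/f,-1.])
    else:
        rr=np.hypot(x,y);th=rr/f;k=np.sin(th)/max(rr,1e-9);d=np.array([x*k,-y*k,-np.cos(th)])
    return T[:3,3],T[:3,:3]@(d/np.linalg.norm(d))
def proj(r,p,s=None):
    T=Tcam(r,s);p=np.atleast_2d(p);c=(p-T[:3,3])@T[:3,:3];x,y,z=c[:,0],-c[:,1],-c[:,2];f=f_of(r)
    if s is None:return np.c_[r["cx"]+f*x/z,r["cy"]+f*y/z]
    h=np.hypot(x,y);th=np.arctan2(h,z);return np.c_[r["cx"]+f*th*x/h,r["cy"]+f*th*y/h]
def onz(r,u,v,z,s=None):
    o,d=ray(r,u,v,s);return o+d*(z-o[2])/d[2]
def tri(rays):
    A=0;b=0
    for o,d in rays:
        P=np.eye(3)-np.outer(d,d);A=A+P;b=b+P@o
    return np.linalg.solve(A,b)
E
python3 - <<'E'
from h import *
t=read_camera("top");s=read_camera("scene")
for n,u,v in [("tray",342,157),("tray",402,157),("tray",402,228),("tray",342,228),("holder",255,203),("holder red",235,193),("holder",283,211)]: print(n,onz(t,u,v,0.012).round(3))
c=t["color"][140:260,200:420];cv2.imwrite("pics/topc.png",cv2.resize(c,None,fx=3.6,fy=3.6,interpolation=cv2.INTER_CUBIC))
c=s["color"][160:300,180:460];cv2.imwrite("pics/scc.png",cv2.resize(c,None,fx=2.8,fy=2.8,interpolation=cv2.INTER_CUBIC))
E
```

```text
tray [ 0.709 -0.104  0.012]
tray [ 0.707 -0.348  0.012]
tray [ 0.418 -0.337  0.012]
tray [ 0.42  -0.1    0.012]
holder [0.523 0.248 0.012]
holder red [0.565 0.329 0.012]
holder [0.49  0.135 0.012]
```

View pics/topc.png

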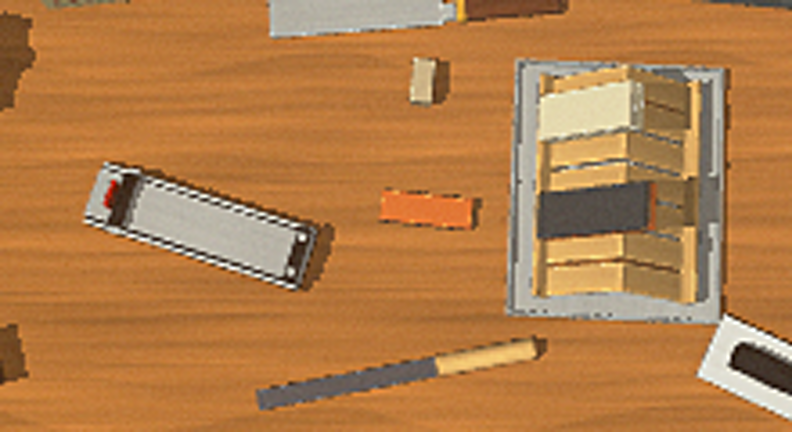

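View pics/scc.png

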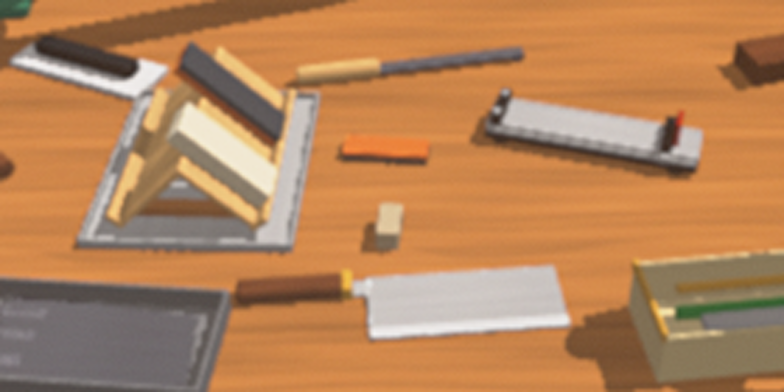

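Call:
{"fn": "arm_command", "kwargs": {"commands": [[[0,0,0,0,0,0.1,1],[0,0,0,0,0,0.15,1],[0,0,0,0,0,0.15,1],[0,0,1.117,0.32,0.29,0.15,1],[0,0,1.117,0.32,0.29,0.15,1],[0,0,1.117,0.32,0.29,0.15,1],[0,0,1.117,0.32,0.29,0.15,1],[0,0,1.117,0.32,0.29,0.15,1],[0,0,1.117,0.32,0.29,0.15,1],[0,0,1.117,0.32,0.29,0.15,1],[0,0,1.117,0.32,0.29,0.15,1],[0,0,1.117,0.32,0.29,0.15,1],[0,0,1.117,0.32,0.29,0.15,1],[0,0,1.117,0.32,0.29,0.15,1],[0,0,1.117,0.32,0.29,0.15,1],[0,0,1.117,0.32,0.29,0.15,1],[0,0,1.117,0.32,0.29,0.15,1],[0,0,1.117,0.32,0.29,0.15,1]]]}}

```text
time: 1.75
tool_pos: [0.5476, -0.1832, 0.3599]
orientation: [0.709, 0.705, -0.001, -0.0]
wrist_force: [0.0, -0.1, 0.1]
opening: 0.0855
```

```bash
cat > snap.py <<'E'
import sys,pickle
from h import *
n=sys.argv[1];s=state();r=read_camera("wrist");pickle.dump((s,r),open(n+".pkl","wb"));cv2.imwrite(f"pics/{n}.png",r["color"])
print(s["time"],s["q"].round(3),s["tool_pos"].round(4),R.from_quat(s["orientation"]).as_matrix().round(3).tolist(),s["wrist_force"].round(2),s["opening"])
E
python3 snap.py w1
```

```text
1.75 [-3.220e-01  3.490e-01  3.760e-01  1.599e+00 -1.000e-03  1.253e+00] [ 0.5476 -0.1832  0.3599] [[0.005, 1.0, -0.001], [1.0, -0.005, -0.0], [-0.0, -0.001, -1.0]] [ 0.02 -0.13  0.1 ] 0.08549480007821819
```

View pics/w1.png

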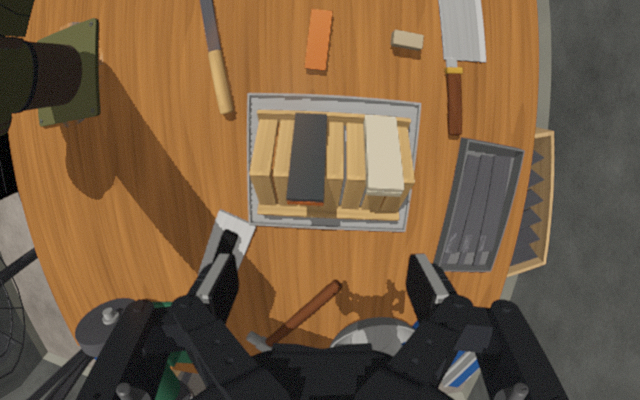

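Call:
{"fn": "arm_command", "kwargs": {"commands": [[[0,0,0,0,-0.04,-0.02,1],[0,0,0,0,-0.08,-0.04,1],[0,0,0,0,-0.11,-0.06,1],[0,0,0,0,-0.12,-0.06,1],[0,0,0,0,-0.12,-0.06,1],[0,0,0,0,-0.12,-0.06,1]]]}}

```text
time: 2.3
tool_pos: [0.5466, -0.3041, 0.3002]
orientation: [0.71, 0.704, -0.0, -0.001]
wrist_force: [-0.0, 0.4, 0.6]
opening: 0.0859
```

```bash
python3 snap.py w2; python3 - <<'E'
import pickle
from h import *
for n,(x0,x1,y0,y1) in {"w1":(230,440,80,245),"w2":(220,440,20,190)}.items():
    s,r=pickle.load(open(n+".pkl","rb"));cv2.imwrite(f"pics/{n}c.png",cv2.resize(r["color"][y0:y1,x0:x1],None,fx=3.5,fy=3.5,interpolation=cv2.INTER_CUBIC))
E
```

```text
2.3 [-0.508  0.43   0.349  1.491 -0.     1.071] [ 0.5466 -0.3041  0.3002] [[0.008, 1.0, -0.001], [1.0, -0.008, 0.001], [0.001, -0.001, -1.0]] [-0.05  0.35  0.57] 0.08590965896029207
```

View pics/w1c.png

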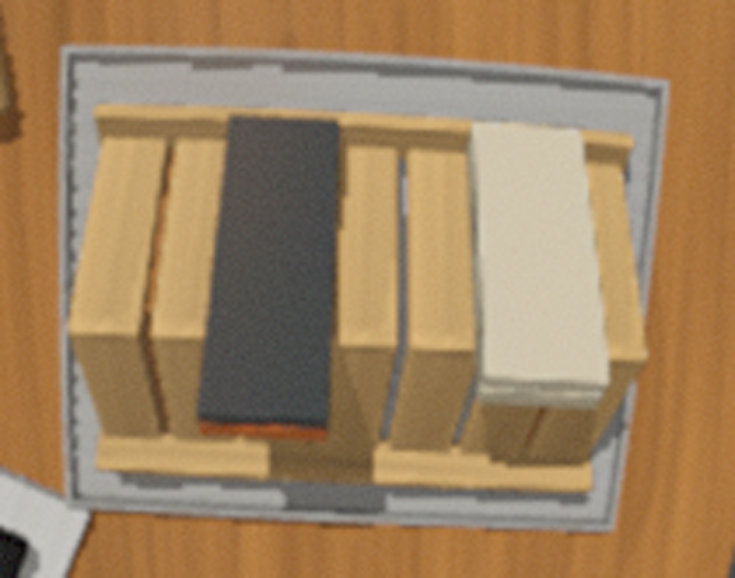

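View pics/w2c.png

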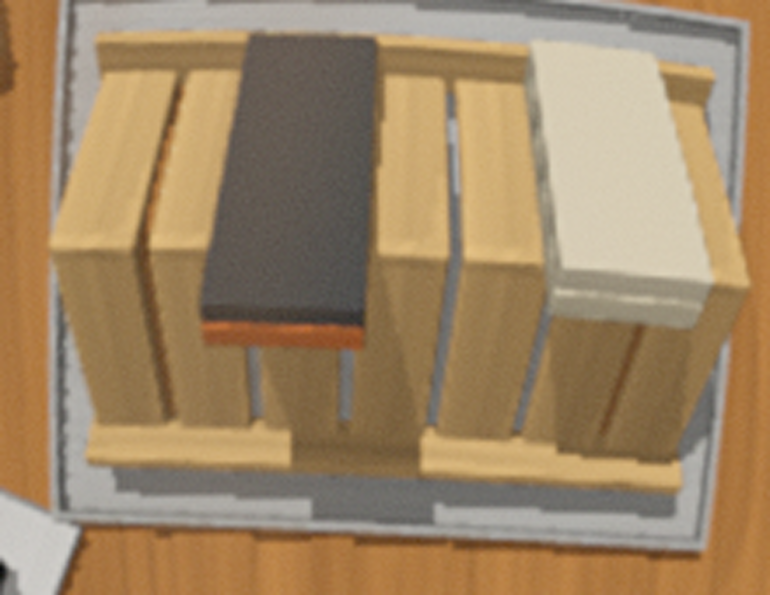

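```bash
cat > m.py <<'E'
import pickle
from h import *
D={n:pickle.load(open(n+".pkl","rb")) for n in ("w1","w2")}
off={"w1":(230,80),"w2":(220,20)}
P={"ridgeL":((70,333),(52,248)),"ridgeR":((645,360),(748,287)),
"lowL":((229,118),(250,35)),"lowR":((338,122),(376,39)),"upOrL":((202,433),(203,345)),"upOrR":((325,439),(363,347)),"upGrL":((199,415),(203,304)),"upGrR":((326,425),(363,312)),
"ledgeoutL":((98,470),(88,463)),"ledgeoutR":((590,490),(680,490)),"trayTL":((62,47),(66,-6)),"trayBL":((70,505),(55,520)),"trayBR":((613,527),(703,550)),
"creamUL":((483,390),(555,275)),"creamUR":((606,385),(710,280))}
for k,v in P.items():
    rs=[]
    for n,(a,b) in zip(("w1","w2"),v):
        s,r=D[n];u=(a+.5)/3.5-.5+off[n][0];w=(b+.5)/3.5-.5+off[n][1];rs.append(ray(r,u,w,s))
    p=tri(rs);res=[np.linalg.norm(np.cross(p-o,d)) for o,d in rs];print(k,p.round(4),np.round(res,4))
E
python3 m.py
```

```text
ridgeL [ 0.4417 -0.211   0.0968] [0.0002 0.0002]
ridgeR [ 0.6833 -0.2243  0.0932] [0.0001 0.0001]
lowL [ 0.505  -0.1277  0.0378] [0.0002 0.0002]
lowR [ 0.5535 -0.1302  0.0362] [0.0002 0.0002]
upOrL [ 0.4981 -0.245   0.1249] [0.0005 0.0005]
upOrR [ 0.5473 -0.2464  0.1281] [0.0003 0.0003]
upGrL [ 0.5002 -0.2316  0.1419] [0.0002 0.0002]
upGrR [ 0.5475 -0.2348  0.1444] [0.0001 0.0001]
ledgeoutL [ 0.4338 -0.2987  0.0305] [0.0001 0.0001]
ledgeoutR [ 0.6814 -0.312   0.0273] [0.0001 0.0001]
trayTL [ 0.4188 -0.0919 -0.0091] [0.0005 0.0005]
trayBL [ 0.4114 -0.3277  0.0086] [0.0005 0.0005]
trayBR [ 7.033e-01 -3.456e-01  3.000e-04] [0.0003 0.0003]
creamUL [ 0.6059 -0.2233  0.138 ] [0.0007 0.0007]
creamUR [ 0.6553 -0.2226  0.1343] [0. 0.]
```

```bash
cat > plan.py <<'E'
from h import *
C=np.array([.5625,-.2177,.095]);yaw=-.054
ex=np.array([np.cos(yaw),np.sin(yaw),0]);ey=np.array([-np.sin(yaw),np.cos(yaw),0]);ez=np.array([0,0,1.])
def stand(x,y,z): return C+x*ex+y*ey+z*ez
def tilt(a,e=None):  # tool z=(sin a)*ey - cos a ez, tool y=ex
    x,y=(ex,ey) if e is None else e
    zt=np.sin(a)*y-np.cos(a)*ez;return np.c_[np.cross(x,zt),x,zt]
def delta(Rm,p,s=None):
    s=s or state();rv=(R.from_matrix(Rm)*R.from_quat(s["orientation"]).inv()).as_rotvec();d=p-s["tool_pos"]
    print("turn",rv.round(4),"shift",d.round(4),"target",p.round(4),"n",round(max(np.degrees(np.linalg.norm(rv))/7.16,np.linalg.norm(d)/.0417),1))
q=np.sqrt(.5)
def side(sgn,s,out,x): # s down slope from ridge, out from board
    return stand(x,sgn*(s+out)*q,(out-s)*q)
E
python3 - <<'E'
from plan import *
delta(tilt(np.pi/4),side(1,-.075,.010,-.038))
print(side(1,-.005,.010,-.038)-side(1,-.075,.010,-.038))
E
```

```text
turn [ 0.7851 -0.0237 -0.0454] shift [-0.0251  0.0418 -0.1459] target [ 0.5221 -0.2615  0.1551] n 6.3
[ 0.00267156  0.04942532 -0.04949747]
```

Call:
{"fn": "arm_command", "kwargs": {"commands": [[[0.785,-0.024,-0.045,-0.025,0.0,-0.04,1],[0.785,-0.024,-0.045,-0.025,0.0,-0.04,1],[0.785,-0.024,-0.045,-0.025,0.0,-0.04,1],[0.785,-0.024,-0.045,-0.025,0.02,-0.06,1],[0.785,-0.024,-0.045,-0.025,0.03,-0.09,1],[0.785,-0.024,-0.045,-0.025,0.042,-0.12,1],[0.785,-0.024,-0.045,-0.025,0.042,-0.146,1],[0.785,-0.024,-0.045,-0.025,0.042,-0.146,1],[0.785,-0.024,-0.045,-0.025,0.042,-0.146,1],[0.785,-0.024,-0.045,-0.025,0.042,-0.146,1]]]}}

```text
time: 3.18
tool_pos: [0.5235, -0.261, 0.158]
orientation: [0.67, 0.637, 0.278, -0.261]
wrist_force: [0.9, 0.9, 1.4]
opening: 0.0853
```

```bash
python3 snap.py w3; python3 - <<'E'
from plan import *
delta(tilt(np.pi/4),side(1,-.075,.010,-.038))
delta(tilt(np.pi/4),side(1,-.005,.010,-.038))
E
```

```text
3.1833 [-0.777  0.801  0.355  1.705  0.558  0.674] [ 0.5235 -0.261   0.158 ] [[0.035, 0.999, 0.04], [0.708, -0.053, 0.704], [0.705, 0.004, -0.709]] [0.9  0.88 1.39] 0.0853039051507231
turn [ 0.0047  0.0051 -0.0016] shift [-0.0017 -0.0003 -0.0036] target [ 0.5221 -0.2615  0.1551] n 0.1
turn [ 0.0047  0.0051 -0.0016] shift [ 0.001   0.0491 -0.0531] target [ 0.5247 -0.2121  0.1056] n 1.7
```

View pics/w3.png

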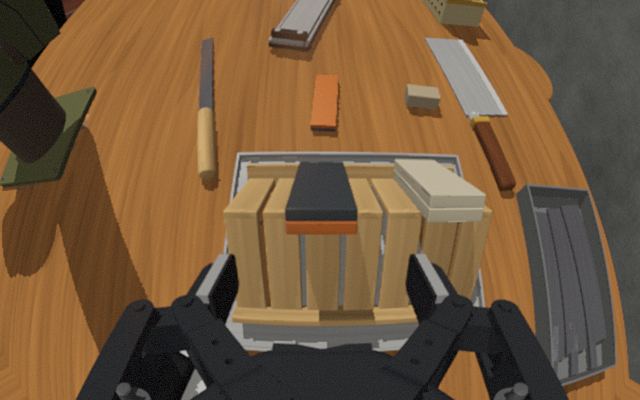

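Call:
{"fn": "arm_command", "kwargs": {"commands": [[[0.005,0.005,0,0.0,0.012,-0.014,1],[0.005,0.005,0,0.001,0.024,-0.027,1],[0.005,0.005,0,0.001,0.037,-0.041,1],[0.005,0.005,0,0.001,0.049,-0.053,1],[0.005,0.005,0,0.001,0.049,-0.053,1],[0.005,0.005,0,0.001,0.049,-0.053,1]]]}}

```text
time: 3.73
tool_pos: [0.5257, -0.2118, 0.1087]
orientation: [0.669, 0.637, 0.278, -0.262]
wrist_force: [0.0, -1.1, -0.2]
opening: 0.0852
```

```bash
python3 snap.py w4; python3 - <<'E'
from plan import *
delta(tilt(np.pi/4),side(1,-.005,.010,-.038))
E
```

```text
3.7333 [-0.723  0.773  0.165  1.516  0.586  0.726] [ 0.5257 -0.2118  0.1087] [[0.033, 0.999, 0.038], [0.708, -0.05, 0.704], [0.705, 0.004, -0.709]] [ 0.02 -1.1  -0.19] 0.08524567566600129
turn [ 0.0032  0.004  -0.0027] shift [-0.0012  0.0005 -0.003 ] target [ 0.5247 -0.2121  0.1056] n 0.1
```

View pics/w4.png

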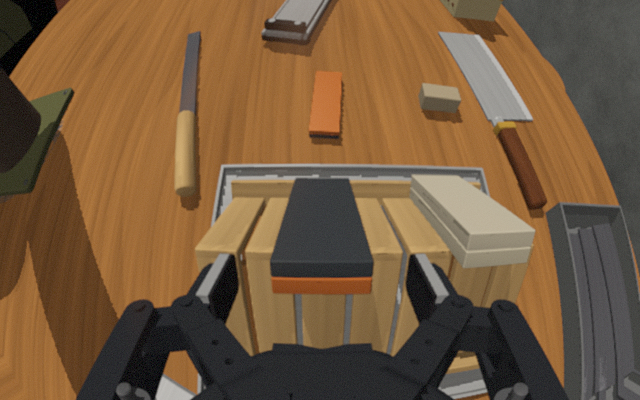

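Call:
{"fn": "arm_command", "kwargs": {"commands": [[[0.003,0.004,-0.003,-0.001,0.0,-0.005,1],[0.003,0.004,-0.003,-0.001,0.0,-0.005,1],[0.003,0.004,-0.003,-0.001,0.0,-0.005,0.5],[0.003,0.004,-0.003,-0.001,0.0,-0.005,0],[0.003,0.004,-0.003,-0.001,0.0,-0.005,0],[0.003,0.004,-0.003,-0.001,0.0,-0.005,0],[0.003,0.004,-0.003,-0.001,0.0,-0.005,0],[0.003,0.004,-0.003,-0.001,0.0,-0.005,0],[0.003,0.004,-0.003,-0.001,0.0,-0.005,0],[0.003,0.004,-0.003,-0.001,0.0,-0.005,0]]]}}

```text
time: 4.62
tool_pos: [0.5252, -0.2133, 0.1039]
orientation: [0.671, 0.635, 0.278, -0.262]
wrist_force: [-0.7, -5.1, 4.6]
opening: 0.048
```

```bash
python3 snap.py w5; python3 - <<'E'
from plan import *
delta(tilt(np.pi/4),side(1,-.005,.010,-.038))
E
```

```text
4.6167 [-0.726  0.778  0.162  1.509  0.587  0.728] [ 0.5252 -0.2133  0.1039] [[0.038, 0.999, 0.039], [0.707, -0.055, 0.705], [0.706, 0.001, -0.708]] [-0.71 -5.13  4.6 ] 0.04804613681558152
turn [0.0013 0.0008 0.0007] shift [-0.0004  0.0012  0.0017] target [ 0.5247 -0.2121  0.1056] n 0.1
```

View pics/w5.png

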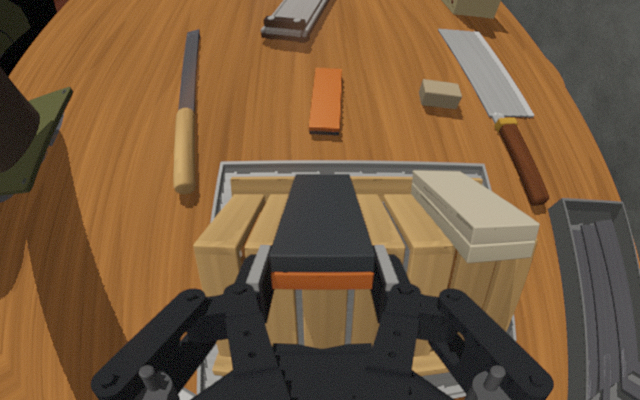

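Call:
{"fn": "arm_command", "kwargs": {"commands": [[[0,0,0,0,0.002,0.008,0],[0,0,0,0,0.005,0.02,0],[0,0,0,0,0.005,0.04,0],[0,0,0,0,0.005,0.06,0],[0,0,0,0,0.005,0.08,0],[0,0,0,0,0.005,0.1,0],[0,0,0,0,0.005,0.12,0],[0,0,0,0,0.005,0.14,0],[0,0,0,0,0.005,0.16,0],[0,0,0,0,0.005,0.16,0],[0,0,0,0,0.005,0.16,0]]]}}

```text
time: 5.58
tool_pos: [0.5254, -0.2082, 0.2643]
orientation: [0.671, 0.636, 0.277, -0.261]
wrist_force: [0.9, 0.4, -4.7]
opening: 0.0482
```

```bash
python3 snap.py w6; python3 - <<'E'
from plan import *
delta(tilt(0),side(-1,-.03,.06,-.038)+[0,0,.1])
delta(tilt(-np.pi/4),side(-1,-.035,.06,-.038)+[0,0,.1])
E
```

```text
5.5833 [-0.72   0.679  0.396  1.837  0.589  0.733] [ 0.5254 -0.2082  0.2643] [[0.036, 0.999, 0.039], [0.708, -0.054, 0.704], [0.705, 0.002, -0.709]] [ 0.94  0.44 -4.72] 0.04818198618755558
turn [-7.822e-01  4.270e-02 -6.000e-04] shift [-0.0016 -0.0287 -0.0045] target [ 0.5234 -0.2368  0.2586] n 6.3
turn [-1.5665e+00  8.4800e-02 -7.0000e-04] shift [-0.0015 -0.0252 -0.0009] target [ 0.5236 -0.2333  0.2622] n 12.6
```

View pics/w6.png

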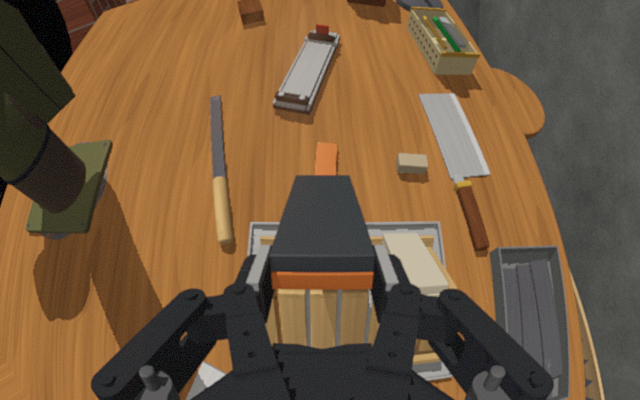

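Call:
{"fn": "arm_command", "kwargs": {"commands": [[[-0.05,0.003,0,0,0,0.005,0],[-0.15,0.008,0,0,-0.002,0.01,0],[-0.26,0.014,0,0,-0.004,0.01,0],[-0.37,0.02,0,0,-0.006,0.01,0],[-0.48,0.026,0,0,-0.008,0.01,0],[-0.59,0.032,0,0,-0.01,0.01,0],[-0.7,0.038,0,0,-0.012,0.01,0],[-0.81,0.044,0,0,-0.014,0.01,0],[-0.92,0.05,0,0,-0.016,0.01,0],[-1.03,0.056,0,0,-0.018,0.01,0],[-1.14,0.062,0,0,-0.02,0.01,0],[-1.25,0.068,0,0,-0.022,0.01,0],[-1.36,0.074,0,0,-0.024,0.01,0],[-1.46,0.079,0,-0.001,-0.025,0.005,0],[-1.53,0.083,0,-0.0015,-0.025,0,0],[-1.566,0.085,-0.001,-0.0015,-0.025,0,0],[-1.566,0.085,-0.001,-0.0015,-0.025,0,0],[-1.566,0.085,-0.001,-0.0015,-0.025,0,0]]]}}

```text
time: 7.13
tool_pos: [0.5222, -0.2319, 0.2604]
orientation: [0.67, 0.637, -0.278, 0.26]
wrist_force: [-0.4, 0.3, -3.8]
opening: 0.0488
```

```bash
python3 snap.py w7; python3 - <<'E'
from plan import *
delta(tilt(-np.pi/4),side(-1,-.030,.04,-.038))
delta(tilt(-np.pi/4),side(-1,-.020,.015,-.038))
r=read_camera("scene");cv2.imwrite("pics/s7.png",cv2.resize(r["color"][60:300,100:420],None,fx=2.5,fy=2.5,interpolation=cv2.INTER_CUBIC))
E
```

```text
7.1333 [ 0.016  0.32  -0.185  1.14  -0.779  1.668] [ 0.5222 -0.2319  0.2604] [[0.034, 0.999, -0.041], [0.709, -0.053, -0.704], [-0.705, -0.005, -0.709]] [-0.38  0.31 -3.83] 0.048823597887823464
turn [-0.0029 -0.0025  0.0001] shift [ 0.0013  0.0099 -0.1172] target [ 0.5242 -0.2227  0.1445] n 2.8
turn [-0.0029 -0.0025  0.0001] shift [ 0.0019  0.0205 -0.1419] target [ 0.5247 -0.2121  0.1197] n 3.4
```

View pics/w7.png

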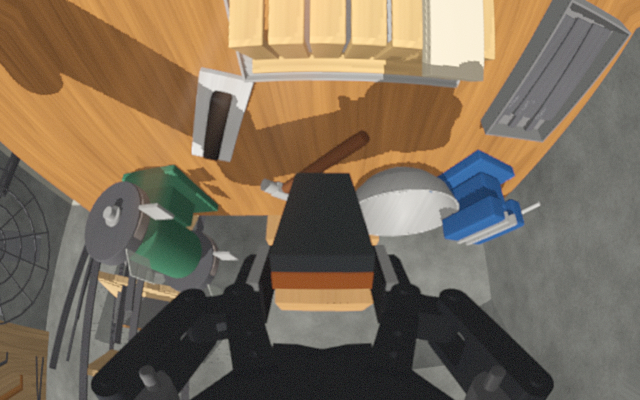

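View pics/s7.png

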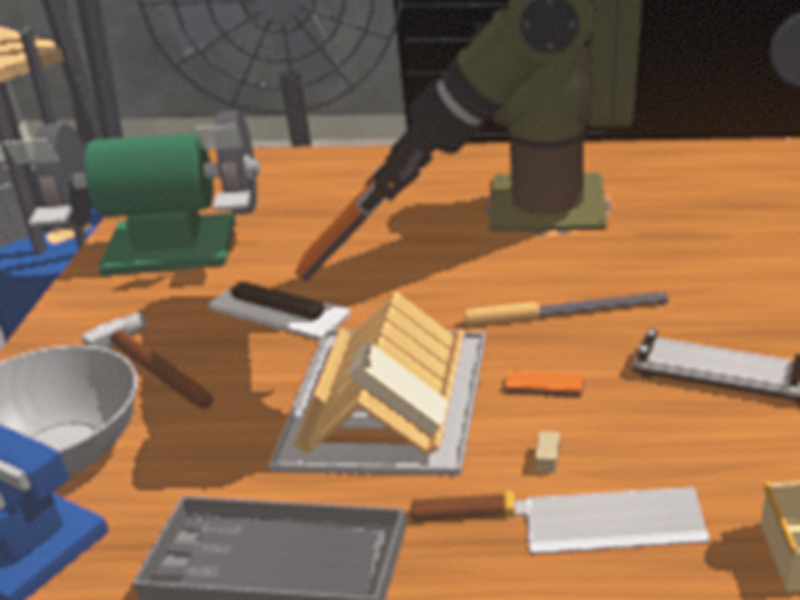

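```bash
python3 - <<'E'
import cv2,numpy as np
a=cv2.imread("pics/w6.png")[160:330,220:420];b=cv2.imread("pics/w7.png")[160:330,220:420]
cv2.imwrite("pics/c67.png",cv2.resize(np.hstack([a,b]),None,fx=2,fy=3,interpolation=cv2.INTER_CUBIC))
E
```

```text
(no output)
```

View pics/c67.png

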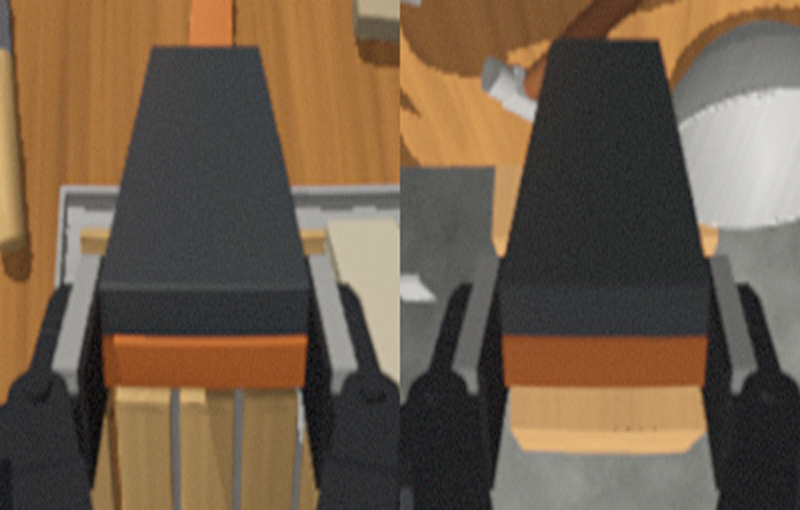

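Call:
{"fn": "arm_command", "kwargs": {"commands": [[[-0.003,-0.0025,0,0.001,0.003,-0.02,0],[-0.003,-0.0025,0,0.001,0.006,-0.045,0],[-0.003,-0.0025,0,0.001,0.008,-0.07,0],[-0.003,-0.0025,0,0.001,0.01,-0.095,0],[-0.003,-0.0025,0,0.001,0.01,-0.115,0],[-0.003,-0.0025,0,0.0013,0.01,-0.118,0],[-0.003,-0.0025,0,0.0013,0.01,-0.118,0]]]}}

```text
time: 7.82
tool_pos: [0.5237, -0.2238, 0.144]
orientation: [0.671, 0.635, -0.278, 0.263]
wrist_force: [-0.0, -0.7, -2.8]
opening: 0.0487
```

```bash
cat > st.py <<'E'
from plan import *
s=state();d=s["tool_pos"]-C;print(s["time"],"F",s["wrist_force"].round(2),"open",s["opening"])
print("stand x",round(d@ex,4),"-y side: s",round((-d@ey-d[2])*q,4),"out",round((-d@ey+d[2])*q,4))
E
python3 st.py; python3 - <<'E'
from plan import *
delta(tilt(-np.pi/4),side(-1,-.014,.014,-.038))
delta(tilt(-np.pi/4),side(-1,-.0047,.012,-.038))
r=read_camera("scene");cv2.imwrite("pics/s8.png",cv2.resize(r["color"][130:280,180:340],None,fx=5,fy=4,interpolation=cv2.INTER_CUBIC))
E
```

```text
7.8167 F [-0.04 -0.71 -2.84] open 0.0487070023752522
stand x -0.0384 -y side: s -0.0289 out 0.0405
turn [0.0002 0.0001 0.0022] shift [ 0.0008  0.0082 -0.0293] target [ 0.5246 -0.2156  0.1148] n 0.7
turn [0.0002 0.0001 0.0022] shift [ 0.0006  0.003  -0.0372] target [ 0.5243 -0.2208  0.1068] n 0.9
```

View pics/s8.png

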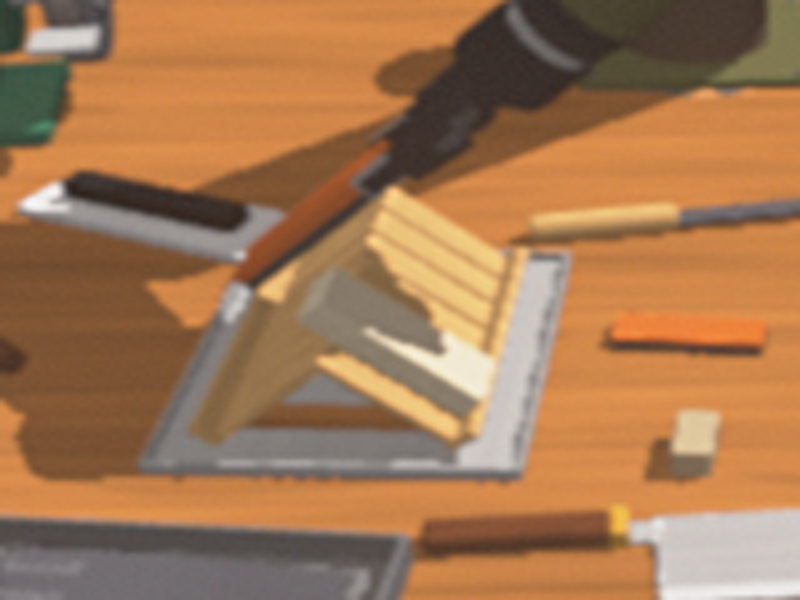

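Call:
{"fn": "arm_command", "kwargs": {"commands": [[[0,0,0.002,0.0005,0.002,-0.008,0],[0,0,0.002,0.0008,0.004,-0.015,0],[0,0,0.002,0.0008,0.006,-0.022,0],[0,0,0.002,0.0008,0.008,-0.029,0],[0,0,0.002,0.0008,0.008,-0.029,0],[0,0,0.002,0.0008,0.008,-0.029,0]]]}}

```text
time: 8.37
tool_pos: [0.5252, -0.2156, 0.1159]
orientation: [0.671, 0.635, -0.278, 0.264]
wrist_force: [-0.7, -0.1, -3.6]
opening: 0.0485
```

```bash
python3 st.py
```

```text
8.3667 F [-0.7  -0.09 -3.62] open 0.04846696633489536
stand x -0.0373 -y side: s -0.0148 out 0.0147
```

Call:
{"fn": "arm_command", "kwargs": {"commands": [[[0,0,0,0,0.001,-0.002,0],[0,0,0,0,-0.001,-0.004,0],[0,0,0,0,-0.003,-0.006,0],[0,0,0,0,-0.0045,-0.0075,0],[0,0,0,0,-0.0045,-0.0075,0]]]}}

```text
time: 8.78
tool_pos: [0.525, -0.2206, 0.1082]
orientation: [0.671, 0.635, -0.278, 0.264]
wrist_force: [0.0, -1.2, -3.7]
opening: 0.0487
```

```bash
python3 st.py; python3 snap.py w9
```

```text
8.7833 F [ 0.05 -1.2  -3.69] open 0.048651183629169925
stand x -0.0373 -y side: s -0.0059 out 0.0128
8.7833 [ 0.039  0.464 -0.405  0.793 -0.782  1.702] [ 0.525  -0.2206  0.1082] [[0.039, 0.999, -0.037], [0.705, -0.054, -0.707], [-0.708, 0.001, -0.706]] [ 0.05 -1.2  -3.69] 0.048651183629169925
```

Call:
{"fn": "arm_command", "kwargs": {"commands": [[[0,0,0,0,0.0,-0.001,0],[0,0,0,0,-0.0005,-0.002,0],[0,0,0,0,-0.0007,-0.003,0],[0,0,0,0,-0.0007,-0.003,0]]]}}

```text
time: 9.17
tool_pos: [0.5254, -0.2208, 0.1072]
orientation: [0.67, 0.635, -0.278, 0.265]
wrist_force: [-2.8, 8.4, 8.5]
opening: 0.0487
```

```bash
python3 st.py
```

```text
9.1667 F [-2.83  8.43  8.46] open 0.04868865587246774
stand x -0.0369 -y side: s -0.005 out 0.0122
```

Call:
{"fn": "arm_command", "kwargs": {"commands": [[[0,0,0,0,0.001,-0.0003,0],[0,0,0,0,0.0018,-0.0008,0],[0,0,0,0,0.0018,-0.0008,0]]]}}

```text
time: 9.42
tool_pos: [0.5255, -0.2199, 0.1078]
orientation: [0.67, 0.635, -0.279, 0.266]
wrist_force: [-2.2, -1.8, 4.4]
opening: 0.0492
```

```bash
python3 st.py;python3 snap.py w10
```

```text
9.4167 F [-2.25 -1.78  4.43] open 0.04916613953129901
stand x -0.0368 -y side: s -0.0061 out 0.012
9.4167 [ 0.042  0.466 -0.407  0.791 -0.787  1.705] [ 0.5255 -0.2199  0.1078] [[0.039, 0.999, -0.035], [0.702, -0.052, -0.71], [-0.711, 0.003, -0.703]] [-2.25 -1.78  4.43] 0.04916613953129901
```

View pics/w10.png

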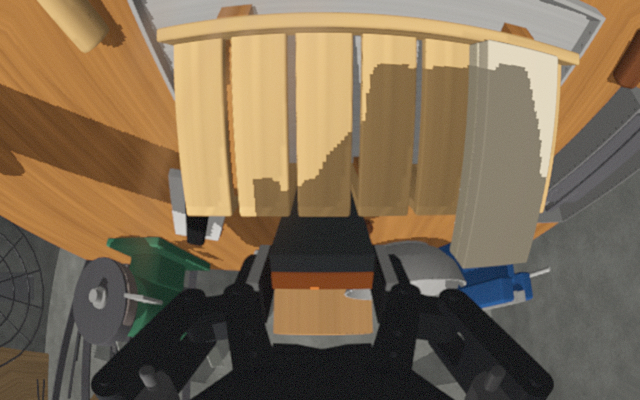

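Call:
{"fn": "arm_command", "kwargs": {"commands": [[[0,0,0,0,0,0,0.6],[0,0,0,0,0,0,0.7],[0,0,0,0,0,0,0.85],[0,0,0,0,0,0,1],[0,0,0,0,0,0,1],[0,0,0,0,0,0,1]]]}}

```text
time: 9.97
tool_pos: [0.5256, -0.2198, 0.1075]
orientation: [0.67, 0.635, -0.279, 0.266]
wrist_force: [0.3, -0.2, -0.2]
opening: 0.0854
```

```bash
python3 st.py;python3 snap.py w11
```

```text
9.9667 F [ 0.28 -0.15 -0.23] open 0.08536178107836831
stand x -0.0367 -y side: s -0.006 out 0.0117
9.9667 [ 0.042  0.466 -0.407  0.79  -0.787  1.705] [ 0.5256 -0.2198  0.1075] [[0.039, 0.999, -0.035], [0.702, -0.052, -0.71], [-0.711, 0.003, -0.703]] [ 0.28 -0.15 -0.23] 0.08536178107836831
```

View pics/w11.png

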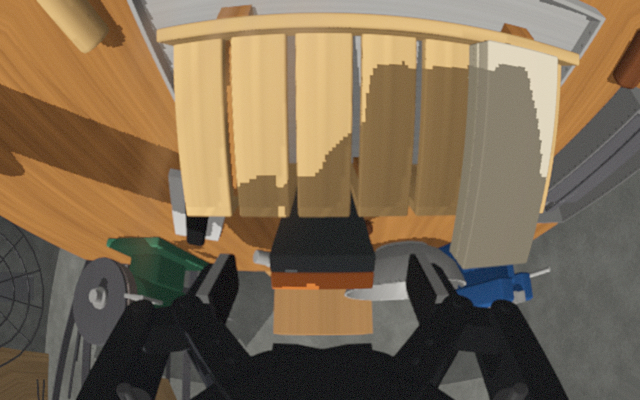

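```bash
python3 - <<'E'
import pickle
from h import *
for n in ("w4","w5"):
    s,r=pickle.load(open(n+".pkl","rb"));T=Tcam(r,s);
    s0=dict(tool_pos=np.zeros(3),orientation=[0,0,0,1])
    h=s["opening"]/2
    for x in(.011,0,-.011):
        print(n,x,[ (d,proj(r,[x,-h,-d/1000],s0)[0].round(0).tolist()) for d in (0,5,10,15,20,40)])
a=cv2.imread("pics/w4.png")[230:330,180:460];b=cv2.imread("pics/w5.png")[230:330,180:460]
cv2.imwrite("pics/tips.png",cv2.resize(np.vstack([a,b]),None,fx=2.8,fy=2.8,interpolation=cv2.INTER_CUBIC))
E
```

```text
w4 0.011 [(0, [250.0, 223.0]), (5, [249.0, 227.0]), (10, [247.0, 230.0]), (15, [245.0, 234.0]), (20, [242.0, 238.0]), (40, [233.0, 257.0])]
w4 0 [(0, [252.0, 240.0]), (5, [250.0, 244.0]), (10, [248.0, 248.0]), (15, [247.0, 252.0]), (20, [245.0, 256.0]), (40, [236.0, 276.0])]
w4 -0.011 [(0, [254.0, 256.0]), (5, [252.0, 260.0]), (10, [250.0, 264.0]), (15, [249.0, 269.0]), (20, [247.0, 273.0]), (40, [239.0, 294.0])]
w5 0.011 [(0, [282.0, 224.0]), (5, [281.0, 227.0]), (10, [279.0, 231.0]), (15, [278.0, 235.0]), (20, [277.0, 239.0]), (40, [271.0, 258.0])]
w5 0 [(0, [283.0, 240.0]), (5, [282.0, 244.0]), (10, [281.0, 248.0]), (15, [279.0, 253.0]), (20, [278.0, 257.0]), (40, [273.0, 278.0])]
w5 -0.011 [(0, [284.0, 257.0]), (5, [283.0, 261.0]), (10, [282.0, 265.0]), (15, [281.0, 270.0]), (20, [280.0, 274.0]), (40, [275.0, 296.0])]
```

View pics/tips.png

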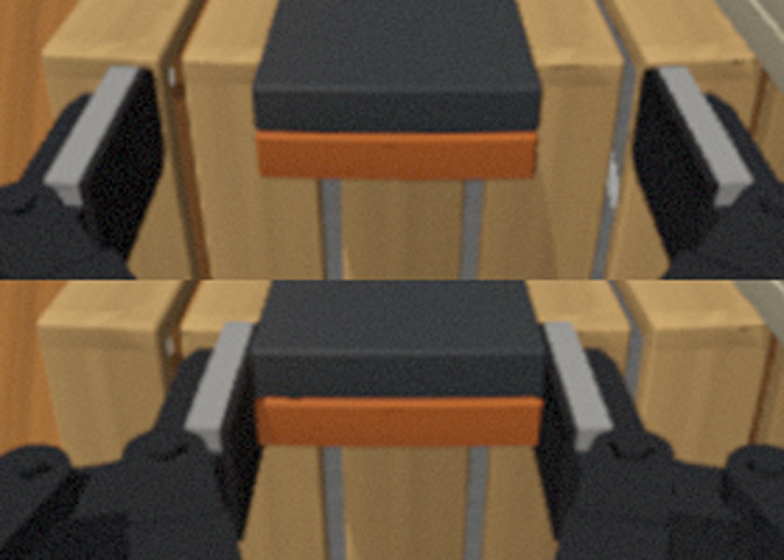

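Call:
{"fn": "arm_command", "kwargs": {"commands": [[[0,0,0,0,0.012,0.012,1],[0,0,0,0.001,0.03,0.03,1],[0,0,0,0.002,0.05,0.05,1],[0,0,0,0.002,0.05,0.085,1],[0,0,0,0.002,0.05,0.125,1],[0,0,0,0.002,0.03,0.16,1],[0,0,0,0.002,0.03,0.17,1]]]}}

```text
time: 10.6
tool_pos: [0.5297, -0.1914, 0.2838]
orientation: [0.671, 0.633, -0.276, 0.27]
wrist_force: [0.7, -0.1, 0.2]
opening: 0.0858
```

```bash
python3 - <<'E'
from plan import *
s=state();r=read_camera("scene");M=R.from_quat(s["orientation"]).as_matrix();p=s["tool_pos"]
im=r["color"].copy();sc=6;c=proj(r,p)[0];x0,y0=int(c[0])-60,int(c[1])-60
im=cv2.resize(im[y0:y0+95,x0:x0+120],None,fx=sc,fy=sc,interpolation=cv2.INTER_CUBIC)
for y in(-.0427,.0427):
  for d,col in((0,(0,0,255)),(.019,(0,255,0)),(.038,(255,0,0))):
    u=proj(r,p+M@np.array([0,y,-d]))[0];cv2.circle(im,(int((u[0]-x0+.5)*sc),int((u[1]-y0+.5)*sc)),4,col,-1)
cv2.imwrite("pics/tip2.png",im)
E
```

```text
(no output)
```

View pics/tip2.png

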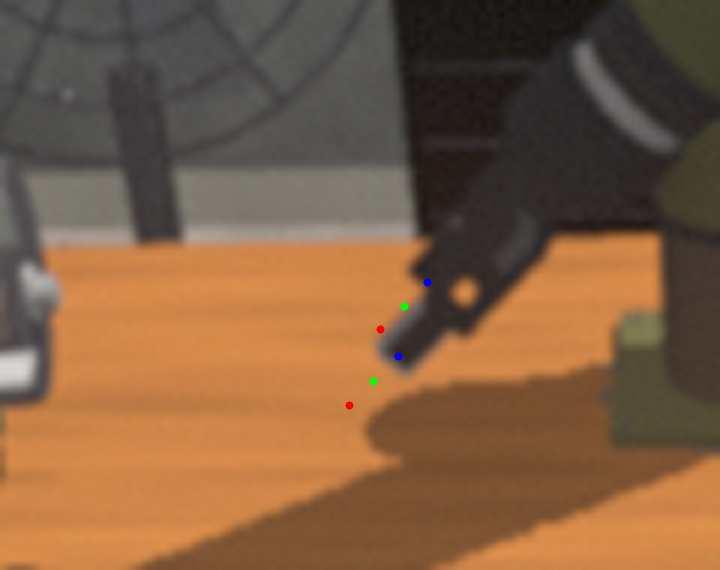

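```bash
python3 - <<'E'
from plan import *
print(side(-1,.03,.06,-.037))
delta(tilt(np.pi/4),side(-1,.03,.06,-.037))
E
```

```text
[ 0.52211906 -0.27924982  0.1162132 ]
turn [ 1.5748 -0.0748  0.0093] shift [-0.0075 -0.0886 -0.167 ] target [ 0.5221 -0.2792  0.1162] n 12.6
```

Call:
{"fn": "arm_command", "kwargs": {"commands": [[[0.125,-0.006,0,0,-0.01,0,1],[0.25,-0.012,0,0,-0.025,0,1],[0.375,-0.018,0,0,-0.04,0,1],[0.5,-0.024,0,0,-0.055,0,1],[0.625,-0.03,0,-0.002,-0.07,0,1],[0.75,-0.036,0,-0.004,-0.085,0,1],[0.875,-0.042,0,-0.007,-0.1,0,1],[1.0,-0.048,0,-0.007,-0.11,-0.01,1],[1.125,-0.054,0,-0.007,-0.12,-0.03,1],[1.25,-0.06,0,-0.007,-0.12,-0.05,1],[1.375,-0.066,0,-0.007,-0.12,-0.07,1],[1.5,-0.072,0.009,-0.007,-0.12,-0.09,1],[1.575,-0.075,0.009,-0.007,-0.12,-0.11,1],[1.575,-0.075,0.009,-0.007,-0.12,-0.12,1],[1.575,-0.075,0.009,-0.007,-0.12,-0.12,1]]]}}

```text
time: 11.9
tool_pos: [0.5212, -0.3102, 0.1571]
orientation: [0.671, 0.633, 0.277, -0.267]
wrist_force: [0.4, 1.1, 1.5]
opening: 0.0855
```

```bash
python3 st.py; python3 snap.py w12; python3 - <<'E'
from plan import *
delta(tilt(np.pi/4),side(-1,.03,.0,-.037))
E
```

```text
11.9 F [0.43 1.08 1.52] open 0.08548794159534544
stand x -0.0363 -y side: s 0.023 out 0.1108
11.9 [-0.826  0.887  0.523  1.825  0.531  0.631] [ 0.5212 -0.3102  0.1571] [[0.045, 0.998, 0.034], [0.702, -0.056, 0.71], [0.711, -0.008, -0.703]] [0.43 1.08 1.52] 0.08548794159534544
turn [-0.0023 -0.0032  0.0007] shift [ 0.0021  0.0729 -0.0875] target [ 0.5244 -0.2369  0.0738] n 2.7
```

View pics/w12.png

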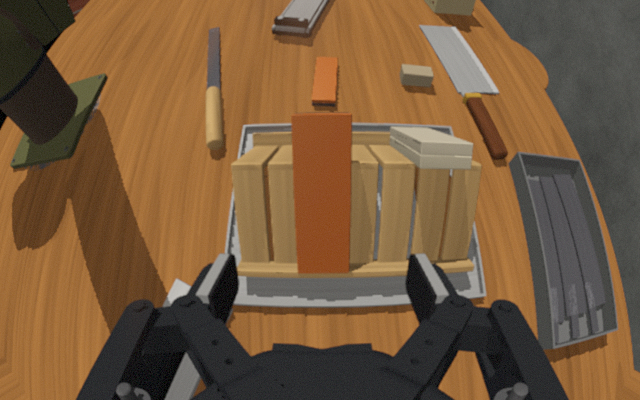

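```bash
python3 - <<'E'
import pickle
from plan import *
s,r=pickle.load(open("w12.pkl","rb"))
for ss in(-.045,.105):
  for x in (-.062,-.012): print(ss,x,proj(r,side(-1,ss,.02,x),s)[0].round(1))
# tool axis at stone surf
cv2.imwrite("pics/w12c.png",cv2.resize(r["color"][90:300,260:400],None,fx=4,fy=2.8))
E
```

```text
-0.045 -0.062 [291.2 114.7]
-0.045 -0.012 [352.4 114.2]
0.105 -0.062 [297.2 274.3]
0.105 -0.012 [348.8 274.1]
```

View pics/w12c.png

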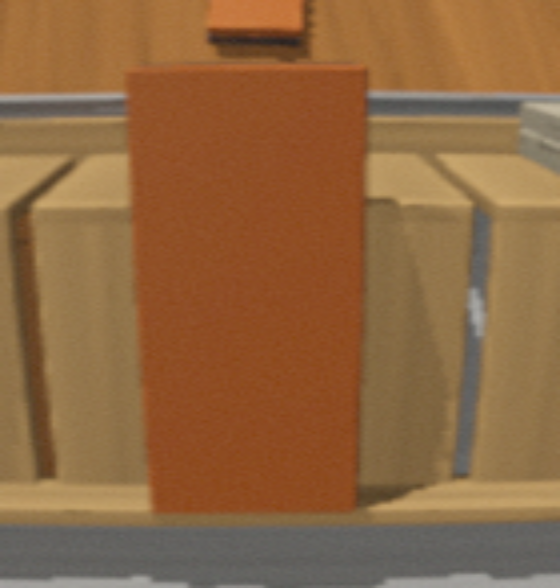

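Call:
{"fn": "arm_command", "kwargs": {"commands": [[[-0.002,-0.003,0,0.0005,0.015,-0.018,1],[-0.002,-0.003,0,0.001,0.03,-0.036,1],[-0.002,-0.003,0,0.0015,0.045,-0.054,1],[-0.002,-0.003,0,0.002,0.06,-0.072,1],[-0.002,-0.003,0,0.002,0.073,-0.088,1],[-0.002,-0.003,0,0.002,0.073,-0.088,1],[-0.002,-0.003,0,0.002,0.073,-0.088,1]]]}}

```text
time: 12.53
tool_pos: [0.5253, -0.2356, 0.0768]
orientation: [0.67, 0.637, 0.278, -0.262]
wrist_force: [1.0, -0.8, 0.7]
opening: 0.0854
```

```bash
python3 st.py; python3 snap.py w13; python3 - <<'E'
from plan import *
delta(tilt(np.pi/4),side(-1,.03,-.022,-.037))
E
```

```text
12.5333 F [ 0.99 -0.84  0.7 ] open 0.085371660837389
stand x -0.0362 -y side: s 0.0269 out 0.0012
12.5333 [-0.749  0.828  0.191  1.5    0.573  0.701] [ 0.5253 -0.2356  0.0768] [[0.035, 0.999, 0.039], [0.708, -0.052, 0.704], [0.705, 0.003, -0.709]] [ 0.99 -0.84  0.7 ] 0.085371660837389
turn [ 0.0037  0.0038 -0.001 ] shift [-0.0004  0.0155 -0.0186] target [ 0.5252 -0.2214  0.0582] n 0.6
```

View pics/w13.png

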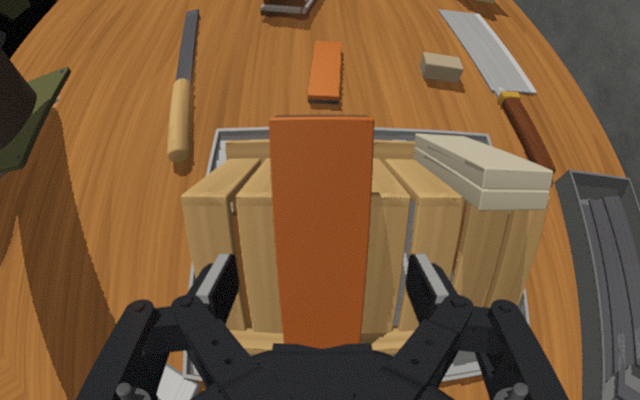

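Call:
{"fn": "arm_command", "kwargs": {"commands": [[[0.003,0.003,0,0,0.005,-0.006,1],[0.003,0.003,0,0,0.01,-0.012,1],[0.003,0.003,0,-0.0005,0.015,-0.019,1],[0.003,0.003,0,-0.0005,0.015,-0.0205,1],[0.003,0.003,0,-0.0005,0.015,-0.0205,1]]]}}

```text
time: 13.0
tool_pos: [0.5246, -0.2213, 0.0556]
orientation: [0.67, 0.636, 0.278, -0.264]
wrist_force: [-0.6, 0.4, -0.8]
opening: 0.0856
```

```bash
python3 st.py; python3 - <<'E'
from plan import *
delta(tilt(np.pi/4),side(-1,.03,-.022,-.037))
E
```

```text
13.0 F [-0.6   0.4  -0.85] open 0.08561308687089901
stand x -0.0376 -y side: s 0.0319 out -0.0239
turn [-0.0003 -0.0005 -0.0011] shift [ 0.0006 -0.      0.0026] target [ 0.5252 -0.2214  0.0582] n 0.1
```

Call:
{"fn": "arm_command", "kwargs": {"commands": [[[0,0,-0.001,0.0005,0,0.001,0.7],[0,0,-0.001,0.0005,0,0.001,0.6],[0,0,-0.001,0.0005,0,0.001,0.6],[0,0,-0.001,0.0005,0,0.001,0.6]]]}}

```text
time: 13.33
tool_pos: [0.5252, -0.2216, 0.0566]
orientation: [0.671, 0.635, 0.278, -0.263]
wrist_force: [-0.1, -1.0, -0.1]
opening: 0.0513
```

```bash
python3 st.py; python3 snap.py w14
```

```text
13.3333 F [-0.1  -1.   -0.13] open 0.051260082992447865
stand x -0.037 -y side: s 0.0313 out -0.023
13.3333 [-0.735  0.832  0.139  1.44   0.582  0.718] [ 0.5252 -0.2216  0.0566] [[0.039, 0.999, 0.038], [0.706, -0.054, 0.706], [0.707, -0.0, -0.707]] [-0.1  -1.   -0.13] 0.051260082992447865
```

View pics/w14.png

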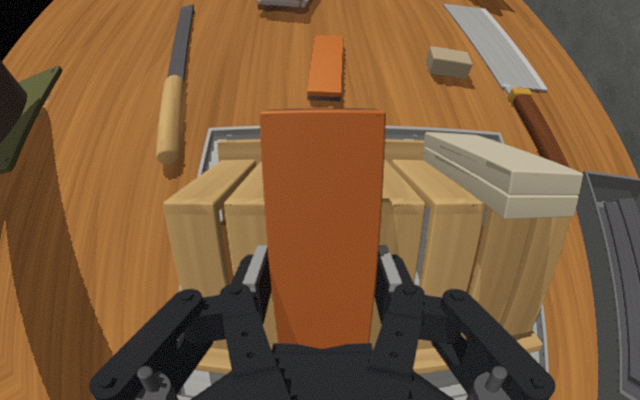

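Call:
{"fn": "arm_command", "kwargs": {"commands": [[[0,0,0,0,0,0,0],[0,0,0,0,0,0,0],[0,0,0,0,0,0,0],[0,0,0,0,0,0,0],[0,0,0,0,0,0,0],[0,0,0,0,-0.001,0.004,0],[0,0,0,0,-0.002,0.01,0],[0,0,0,0,-0.005,0.02,0],[0,0,0,0,-0.01,0.035,0],[0,0,0,0,-0.02,0.055,0],[0,0,0,0,-0.03,0.08,0],[0,0,0,0,-0.03,0.11,0],[0,0,0,0,-0.03,0.14,0],[0,0,0,0,-0.03,0.17,0],[0,0,0,0,-0.03,0.2,0],[0,0,0,0,-0.03,0.2,0],[0,0,0,0,-0.03,0.2,0]]]}}

```text
time: 14.8
tool_pos: [0.5255, -0.2523, 0.258]
orientation: [0.671, 0.636, 0.277, -0.261]
wrist_force: [0.6, -0.5, -3.7]
opening: 0.0489
```

```bash
python3 st.py; python3 snap.py w15
```

```text
14.8 F [ 0.65 -0.54 -3.69] open 0.048889469592114175
stand x -0.0351 -y side: s -0.0894 out 0.1411
14.8 [-0.766  0.751  0.515  1.91   0.564  0.686] [ 0.5255 -0.2523  0.258 ] [[0.036, 0.999, 0.04], [0.709, -0.054, 0.704], [0.705, 0.002, -0.709]] [ 0.65 -0.54 -3.69] 0.048889469592114175
```

View pics/w15.png

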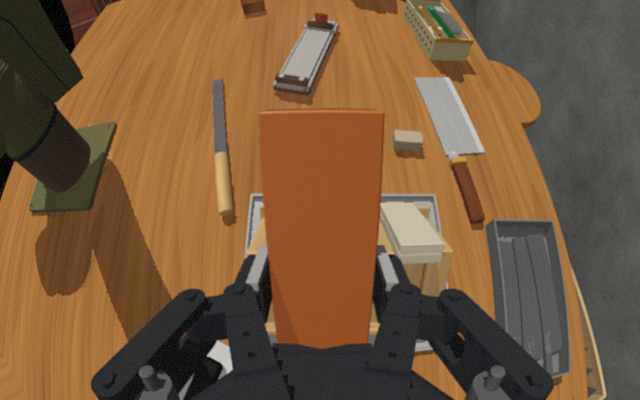

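```bash
python3 - <<'E'
from plan import *
t=read_camera("top")
P=[onz(t,200+a/3.6-.36,140+b/3.6-.36,.02) for a,b in((105,163),(85,222),(297,290),(318,228))]
print(np.round(P,3));d=(P[0]+P[1]-P[2]-P[3])[:2];c=np.mean(P,0);th=np.arctan2(d[1],d[0]);print(c,np.degrees(th))
yh=np.array([np.cos(th),np.sin(th),0]);xh=np.array([yh[1],-yh[0],0])
delta(tilt(0,(xh,yh)),c+[0,0,.33]-.16*xh-.03*yh-[0,0,c[2]])
E
```

```text
[[0.596 0.354 0.02 ]
 [0.53  0.374 0.02 ]
 [0.452 0.137 0.02 ]
 [0.521 0.115 0.02 ]]
[0.52465212 0.24500557 0.02      ] 72.09367141924733
turn [-0.7748  0.1418 -0.2448] shift [-0.1616  0.5173  0.0747] target [0.3632 0.2657 0.33  ] n 13.1
```

Call:
{"fn": "arm_command", "kwargs": {"commands": [[[-0.05,0.01,-0.015,-0.01,0.02,0.01,0],[-0.12,0.02,-0.035,-0.02,0.05,0.03,0],[-0.18,0.032,-0.055,-0.03,0.085,0.05,0],[-0.24,0.044,-0.075,-0.04,0.12,0.075,0],[-0.3,0.055,-0.095,-0.05,0.155,0.075,0],[-0.36,0.066,-0.115,-0.06,0.19,0.075,0],[-0.42,0.077,-0.135,-0.07,0.225,0.075,0],[-0.48,0.088,-0.155,-0.08,0.26,0.075,0],[-0.54,0.1,-0.172,-0.09,0.295,0.075,0],[-0.6,0.11,-0.19,-0.1,0.33,0.075,0],[-0.66,0.12,-0.21,-0.11,0.365,0.075,0],[-0.72,0.132,-0.228,-0.12,0.4,0.075,0],[-0.775,0.142,-0.245,-0.13,0.435,0.075,0],[-0.775,0.142,-0.245,-0.14,0.465,0.075,0],[-0.775,0.142,-0.245,-0.15,0.495,0.075,0],[-0.775,0.142,-0.245,-0.16,0.515,0.075,0],[-0.775,0.142,-0.245,-0.161,0.517,0.075,0],[-0.775,0.142,-0.245,-0.161,0.517,0.075,0]]]}}

```text
time: 16.4
tool_pos: [0.3617, 0.2656, 0.3281]
orientation: [0.808, 0.59, -0.003, -0.0]
wrist_force: [0.6, -0.2, -4.4]
opening: 0.0489
```

```bash
python3 snap.py w16
```

```text
16.4 [ 0.633  0.108 -0.026  1.443  0.     2.513] [0.3617 0.2656 0.3281] [[0.305, 0.952, -0.005], [0.952, -0.305, -0.003], [-0.005, -0.004, -1.0]] [ 0.57 -0.17 -4.4 ] 0.048858018337439815
```

View pics/w16.png

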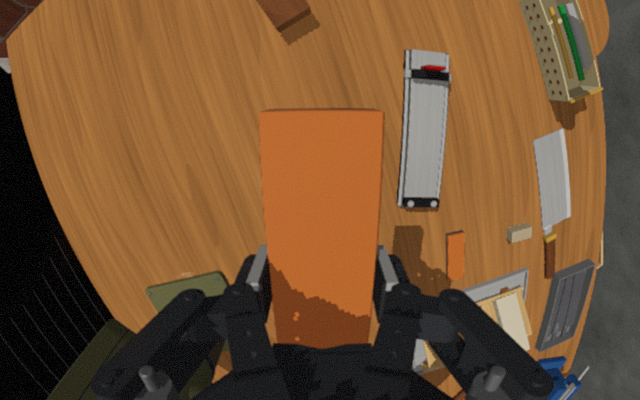

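Call:
{"fn": "arm_command", "kwargs": {"commands": [[[0,0,0,0.005,0.016,-0.03,0],[0,0,0,0.01,0.032,-0.06,0],[0,0,0,0.015,0.048,-0.09,0],[0,0,0,0.015,0.048,-0.09,0],[0,0,0,0.015,0.048,-0.09,0]]]}}

```text
time: 16.87
tool_pos: [0.3763, 0.3104, 0.2361]
orientation: [0.809, 0.588, -0.006, 0.001]
wrist_force: [-0.5, -0.4, -2.9]
opening: 0.0488
```

```bash
python3 snap.py w17; python3 - <<'E'
import pickle
from h import *
for n,(x0,x1,y0,y1) in {"w16":(385,465,35,220),"w17":(385,505,20,260)}.items():
    s,r=pickle.load(open(n+".pkl","rb"));cv2.imwrite(f"pics/{n}c.png",cv2.resize(r["color"][y0:y1,x0:x1],None,fx=3 if n=="w16" else 2.5,fy=3 if n=="w16" else 2.5,interpolation=cv2.INTER_CUBIC))
E
```

```text
16.8667 [ 0.69   0.196 -0.156  1.231 -0.     2.573] [0.3763 0.3104 0.2361] [[0.308, 0.951, -0.009], [0.951, -0.308, -0.008], [-0.01, -0.006, -1.0]] [-0.49 -0.36 -2.87] 0.04876620366343053
```

View pics/w16c.png

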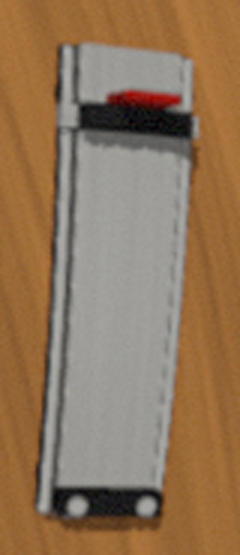

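View pics/w17c.png

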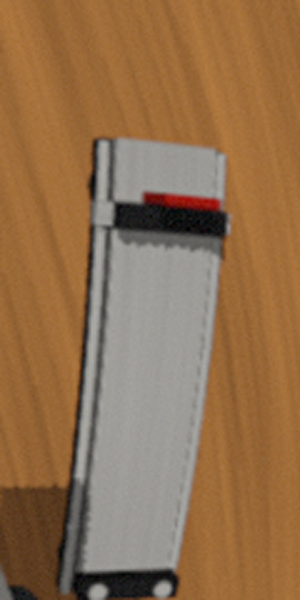

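```bash
cat > m2.py <<'E'
import pickle
from h import *
D={n:pickle.load(open(n+".pkl","rb")) for n in ("w16","w17")}
off={"w16":(385,35,3),"w17":(385,20,2.5)}
P={"stopL":((55,489),(77,572)),"stopR":((163,487),(178,570)),"screwL":((77,505),(97,591)),"screwR":((147,505),(161,589)),
"jawFL":((80,128),(115,228)),"jawFR":((192,135),(222,234)),"jawBL":((80,105),(115,203)),"jawBR":((192,112),(225,210)),
"bedBL":((78,42),(112,138)),"bedBR":((190,58),(222,150)),"redtopL":((118,92),(145,193)),"redtopR":((172,92),(218,196)),"stripBL":((62,44),(96,139))}
for k,v in P.items():
    rs=[]
    for n,(a,b) in zip(("w16","w17"),v):
        s,r=D[n];o=off[n];rs.append(ray(r,(a+.5)/o[2]-.5+o[0],(b+.5)/o[2]-.5+o[1],s))
    p=tri(rs);res=[np.linalg.norm(np.cross(p-o,d)) for o,d in rs];print(k,p.round(4),np.round(res,4))
E
python3 m2.py
```

```text
stopL [0.4627 0.1494 0.0208] [0.0002 0.0002]
stopR [0.5203 0.1365 0.0327] [0.0002 0.0002]
screwL [0.4695 0.1437 0.0373] [0.0002 0.0002]
screwR [0.5071 0.1319 0.0388] [0.0007 0.0007]
jawFL [0.5213 0.3336 0.0308] [0.0001 0.0001]
jawFR [0.5805 0.3162 0.0282] [0.0007 0.0007]
jawBL [0.5263 0.3448 0.0252] [0.0001 0.0001]
jawBR [0.5834 0.3281 0.0306] [0.0001 0.0001]
bedBL [0.5357 0.3766 0.0211] [0.0007 0.0007]
bedBR [0.6005 0.3563 0.0086] [0.0001 0.0001]
redtopL [0.5462 0.3462 0.0243] [0.0024 0.0024]
redtopR [0.5598 0.3415 0.0717] [0.0013 0.0013]
stripBL [0.5286 0.3778 0.0168] [0.0005 0.0005]
```

```bash
cat > fit.py <<'E'
from m2 import D,off,P
from h import *
from scipy.optimize import least_squares
M={"stopL":(-.031,-.1,0),"stopR":(.031,-.1,0),"jawFL":(-.030,.1,.007),"jawFR":(.030,.1,.007)}
def W(p,m): 
    c,s=np.cos(p[2]),np.sin(p[2]);return np.array([p[0]+c*m[0]-s*m[1],p[1]+s*m[0]+c*m[1],.024+m[2]])
def res(p,show=False):
    o=[]
    for k,m in M.items():
        for n,(a,b) in zip(("w16","w17"),P[k]):
            s,r=D[n];f=off[n];e=proj(r,W(p,m),s)[0]-[(a+.5)/f[2]-.5+f[0],(b+.5)/f[2]-.5+f[1]];o+=list(e)
            if show: print(k,n,e.round(2))
    return o
f=least_squares(res,[.525,.245,-.31]);print(f.x);res(f.x,True)
p=f.x
for n in D:
    s,r=D[n];fo=off[n];sc=fo[2]*1.5;im=cv2.resize(cv2.imread(f"pics/{n}c.png"),None,fx=1.5,fy=1.5,interpolation=cv2.INTER_CUBIC)
    def dr(pts,col):
        q=(proj(r,np.array([W(p,m) for m in pts]),s)-fo[:2]+.5)*sc;cv2.polylines(im,[q.astype(int)],True,col,1)
    dr([(-.028,-.1,0),(.028,-.1,0),(.028,.13,0),(-.028,.13,0)],(0,0,255));dr([(-.036,-.12,-.01),(.036,-.12,-.01),(.036,.13,-.01),(-.036,.13,-.01)],(0,255,0))
    dr([(-.03,.1,.014),(.03,.1,.014),(.03,.115,.014),(-.03,.115,.014)],(255,0,0));dr([(-.031,-.1,.014),(.031,-.1,.014),(.031,-.112,.014),(-.031,-.112,.014)],(255,0,0))
    cv2.imwrite(f"pics/{n}f.png",im[:880])
E
python3 fit.py | grep -v "\[.*\] \["; python3 -c "
import cv2,numpy as np
a=cv2.imread('pics/w16f.png');b=cv2.imread('pics/w17f.png');h=max(a.shape[0],b.shape[0]);z=lambda i:np.vstack([i,np.zeros((h-i.shape[0],i.shape[1],3),np.uint8)])
o=np.hstack([z(a),z(b)]);cv2.imwrite('pics/fit1.png',cv2.resize(o,None,fx=.68,fy=.68,interpolation=cv2.INTER_AREA)[:600])"
```

```text
[ 0.52147756  0.23231184 -0.3003538 ]
stopL w16 [0.77 2.57]
stopL w17 [0.59 3.15]
stopR w16 [-0.31  2.89]
stopR w17 [-0.65  1.87]
jawFL w16 [ 0.1  -2.15]
jawFL w17 [ 0.34 -2.71]
jawFR w16 [-0.52 -1.46]
jawFR w17 [ 0.46 -2.05]
```

View pics/fit1.png

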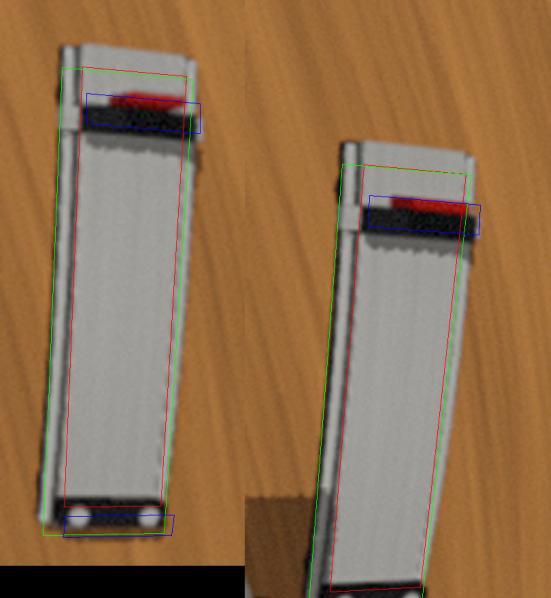

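```bash
sed -e 's/def res(p,show=False):/def res(p,show=False):\n    M["jawFL"]=(-.030,p[3],.007);M["jawFR"]=(.030,p[3],.007)/' -e 's/-.31\]/-.31,.1]/' fit.py > fit2.py; python3 fit2.py | grep -v "\[.*\] \["; python3 -c "
import cv2,numpy as np
a=cv2.imread('pics/w16f.png');b=cv2.imread('pics/w17f.png');h=max(a.shape[0],b.shape[0]);z=lambda i:np.vstack([i,np.zeros((h-i.shape[0],i.shape[1],3),np.uint8)])
o=np.hstack([z(a),z(b)]);cv2.imwrite('pics/fit1.png',cv2.resize(o,None,fx=.68,fy=.68,interpolation=cv2.INTER_AREA)[:600])"
```

```text
[ 0.52241418  0.23673574 -0.30318647  0.09254085]
stopL w16 [ 0.58 -0.07]
stopL w17 [0.51 0.37]
stopR w16 [-0.4   0.41]
stopR w17 [-0.58 -0.73]
jawFL w16 [-0.02 -0.29]
jawFL w17 [ 0.14 -0.4 ]
jawFR w16 [-0.64  0.46]
jawFR w17 [0.22 0.29]
```

View pics/fit1.png

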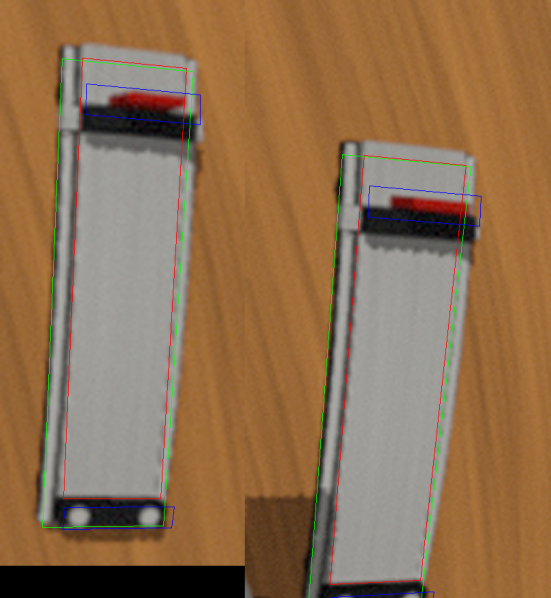

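```bash
cat >> plan.py <<'E'
H=np.array([.5224,.2367,.024]);hy=-.305
hx=np.array([np.cos(hy),np.sin(hy),0]);hyv=np.array([-np.sin(hy),np.cos(hy),0])
def hold(x,y,z): return H+x*hx+y*hyv+z*ez
def hst():
    s=state();d=s["tool_pos"]-H;print(s["time"],"holder xyz",round(d@hx,4),round(d@hyv,4),round(d[2],4),"F",s["wrist_force"].round(2),"open",round(s["opening"],4))
E
python3 - <<'E'
from plan import *
hst();delta(tilt(0,(hx,hyv)),hold(0,-.0133,.036))
E
```

```text
16.9167 holder xyz -0.1609 0.0271 0.2139 F [ 0.46 -1.42 -3.27] open 0.0484
turn [ 0.0058 -0.0063  0.0079] shift [ 0.1413 -0.0869 -0.1779] target [0.5184 0.224  0.06  ] n 5.8
```

Call:
{"fn": "arm_command", "kwargs": {"commands": [[[0.002,-0.002,0.003,0.025,-0.015,-0.01,0],[0.006,-0.006,0.008,0.055,-0.034,-0.03,0],[0.006,-0.006,0.008,0.085,-0.052,-0.05,0],[0.006,-0.006,0.008,0.115,-0.07,-0.075,0],[0.006,-0.006,0.008,0.141,-0.087,-0.1,0],[0.006,-0.006,0.008,0.141,-0.087,-0.125,0],[0.006,-0.006,0.008,0.141,-0.087,-0.15,0],[0.006,-0.006,0.008,0.141,-0.087,-0.17,0],[0.006,-0.006,0.008,0.141,-0.087,-0.178,0],[0.006,-0.006,0.008,0.141,-0.087,-0.178,0]]]}}

```text
time: 17.75
tool_pos: [0.5173, 0.2224, 0.0593]
orientation: [0.807, 0.591, -0.001, -0.0]
wrist_force: [-0.0, -0.6, -3.9]
opening: 0.0488
```

```bash
python3 snap.py w18;python3 - <<'E'
from plan import *
hst();delta(tilt(0,(hx,hyv)),hold(0,-.0133,-.020))
r=read_camera("scene");cv2.imwrite("pics/s18.png",cv2.resize(r["color"][150:250,320:460],None,fx=5.5,fy=5.5,interpolation=cv2.INTER_CUBIC))
E
```

```text
17.75 [ 0.406  0.43  -0.3    0.844  0.     2.283] [0.5173 0.2224 0.0593] [[0.302, 0.953, -0.003], [0.953, -0.302, -0.001], [-0.002, -0.002, -1.0]] [-0.04 -0.6  -3.88] 0.048843444439253904
17.8 holder xyz 0.0002 -0.0141 0.0367 F [-0.71 -0.64 -3.57] open 0.0487
turn [-0.0001 -0.0003  0.0009] shift [ 0.      0.0008 -0.0567] target [0.5184 0.224  0.004 ] n 1.4
```

View pics/w18.png

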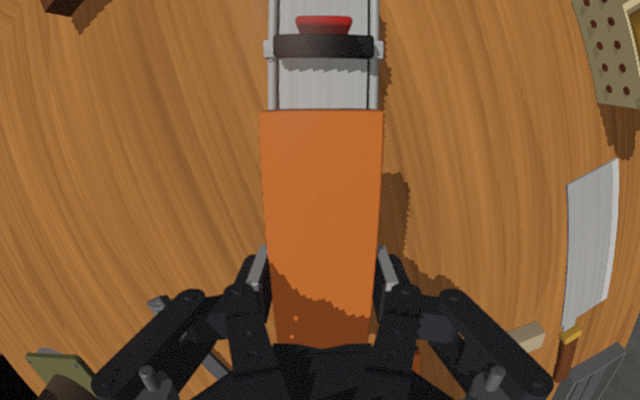

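View pics/s18.png

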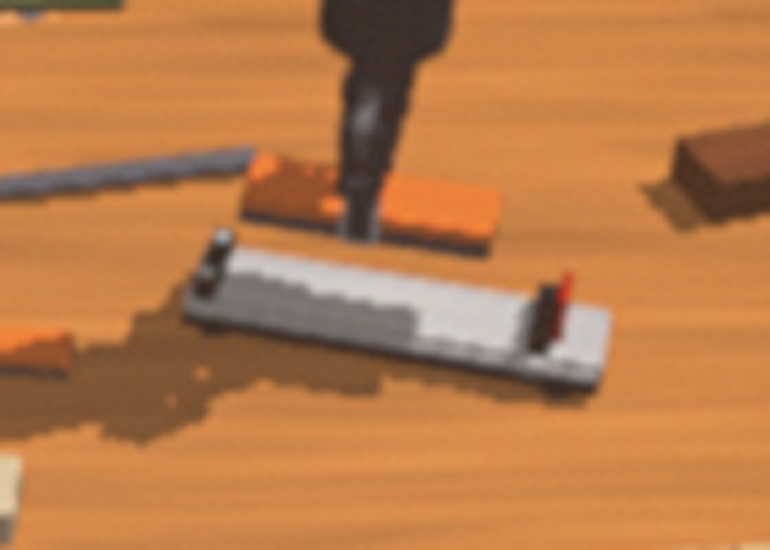

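```bash
python3 - <<'E'
import pickle
from plan import *
s,r=pickle.load(open("w18.pkl","rb"))
for n,u,v,z in(("jawFL",275,56,.035),("jawFR",373,56,.035),("lugL",265,48,.03),("lugR",383,48,.03),("jawBL",275,38,.038),("jawBR",373,38,.038),("bedL",279,105,.024),("bedR",369,105,.024),("bedoutL",271,105,.022),("bedoutR",377,105,.022)):
    p=onz(r,u,v,z,s)-H;print(n,round(p@hx,4),round(p@hyv,4))
im=cv2.resize(r["color"][0:130,240:410],None,fx=4.5,fy=4.5,interpolation=cv2.INTER_CUBIC);cv2.imwrite("pics/w18c.png",im)
E
```

```text
jawFL -0.0292 0.0922
jawFR 0.0292 0.0923
lugL -0.0362 0.0984
lugR 0.0363 0.0984
jawBL -0.0288 0.103
jawBR 0.0287 0.103
bedL -0.0287 0.0617
bedR 0.0287 0.0617
bedoutL -0.0342 0.0618
bedoutR 0.0343 0.0618
```

View pics/w18c.png

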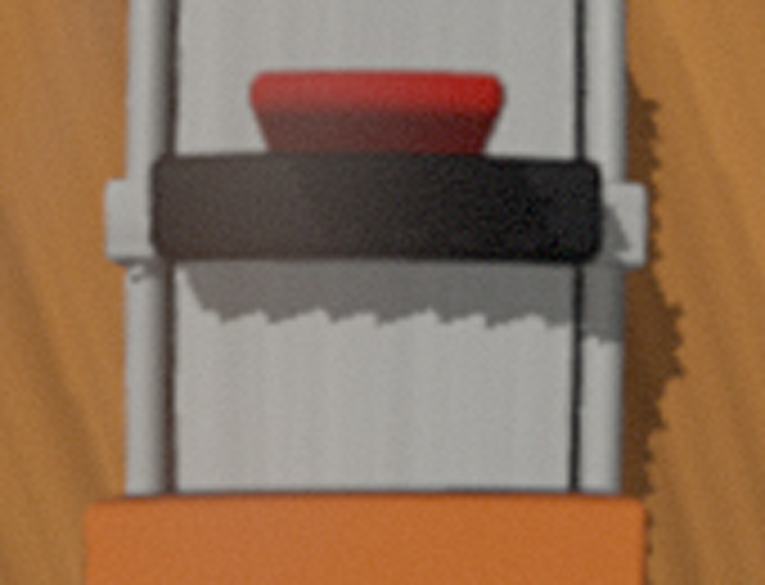

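Call:
{"fn": "arm_command", "kwargs": {"commands": [[[0,0,0.001,0,0.0005,-0.015,0],[0,0,0.001,0,0.0008,-0.03,0],[0,0,0.001,0,0.0008,-0.043,0],[0,0,0.001,0,0.0008,-0.05,0],[0,0,0.001,0,0.0008,-0.054,0],[0,0,0.001,0,0.0008,-0.055,0],[0,0,0.001,0,0.0008,-0.055,0]]]}}

```text
time: 18.43
tool_pos: [0.52, 0.225, 0.0075]
orientation: [0.806, 0.592, 0.002, 0.0]
wrist_force: [0.1, -0.2, -3.6]
opening: 0.0488
```

```bash
python3 -c "
from plan import *
hst()"
```

```text
18.4333 holder xyz 0.0012 -0.0118 -0.0165 F [ 0.12 -0.19 -3.57] open 0.0488
```

Call:
{"fn": "arm_command", "kwargs": {"commands": [[[0,0,0,-0.001,0,-0.002,0],[0,0,0,-0.001,0,-0.004,0],[0,0,0,-0.001,0,-0.006,0],[0,0,0,-0.001,0,-0.006,0]]]}}

```text
time: 18.77
tool_pos: [0.5195, 0.2253, 0.0018]
orientation: [0.806, 0.592, 0.002, 0.0]
wrist_force: [1.3, 0.8, -3.0]
opening: 0.0483
```

```bash
python3 -c "
from plan import *
hst();s=state();print(s['ft_torque'],R.from_quat(s['orientation']).as_matrix()[:,2])"
```

```text
18.7667 holder xyz 0.0007 -0.0118 -0.0222 F [ 1.3   0.77 -2.96] open 0.0483
[ 0.04075162 -0.04703111  0.00109726] [ 0.00421945  0.00209884 -0.9999889 ]
```

Close to contact; creep down.

Call:
{"fn": "arm_command", "kwargs": {"commands": [[[0,0,0,0,0,-0.001,0],[0,0,0,0,0,-0.002,0],[0,0,0,0,0,-0.002,0]]]}}

```text
time: 19.02
tool_pos: [0.5195, 0.2253, 0.0017]
orientation: [0.806, 0.592, 0.003, 0.0]
wrist_force: [-3.0, -2.2, 11.4]
opening: 0.0486
```

```bash
python3 -c "
from plan import *
hst();s=state();print(s['ft_torque'],R.from_quat(s['orientation']).as_matrix()[:,2])"
```

```text
19.0167 holder xyz 0.0007 -0.0117 -0.0223 F [-2.97 -2.16 11.41] open 0.0486
[-0.34465973  1.05764503  0.05507012] [ 0.00484867  0.00252136 -0.99998507]
```

Call:
{"fn": "arm_command", "kwargs": {"commands": [[[0,0,0,0,0,0.0005,0],[0,0,0,0,0,0.0005,0.6],[0,0,0,0,0,0.0005,0.7],[0,0,0,0,0,0.0005,0.85],[0,0,0,0,0,0.0005,1],[0,0,0,0,0,0.0005,1],[0,0,0,0,0,0.0005,1]]]}}

```text
time: 19.6
tool_pos: [0.5196, 0.2253, 0.0021]
orientation: [0.806, 0.592, 0.003, 0.0]
wrist_force: [-0.0, -0.4, 0.4]
opening: 0.0853
```

```bash
python3 snap.py w19; python3 -c "
from plan import *
hst()"
```

```text
19.6 [ 0.409  0.49  -0.373  0.702  0.     2.284] [0.5196 0.2253 0.0021] [[0.3, 0.954, 0.005], [0.954, -0.3, 0.003], [0.004, 0.004, -1.0]] [-0.01 -0.35  0.37] 0.08531687503219228
19.65 holder xyz 0.0007 -0.0117 -0.0219 F [ 0.76  0.1  -0.57] open 0.0854
```

View pics/w19.png

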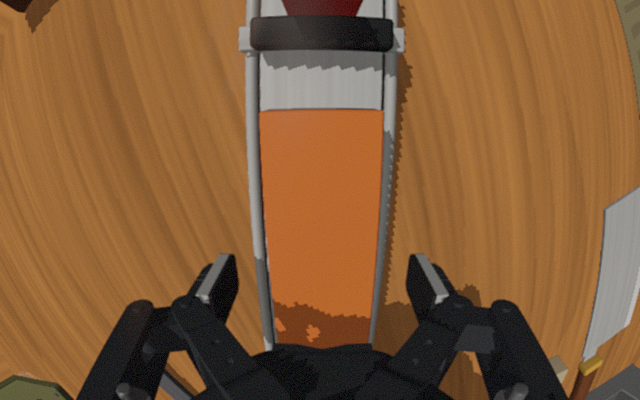

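```bash
python3 - <<'E'
from plan import *
delta(tilt(0,(hx,hyv)),hold(0,.150,.06))
delta(tilt(0,(hx,hyv)),hold(0,-.0117,.06))
E
```

```text
turn [-0.0025  0.0048 -0.0006] shift [0.0479 0.1545 0.0819] target [0.5674 0.3798 0.084 ] n 4.3
turn [-0.0025  0.0048 -0.0006] shift [-0.0007  0.0002  0.0819] target [0.5189 0.2255 0.084 ] n 2.0
```

Call:
{"fn": "arm_command", "kwargs": {"commands": [[[0,0,0,-0.0005,0,0.01,1],[0,0,0,-0.0005,0,0.03,1],[-0.002,0.005,0,-0.0005,0,0.06,1],[-0.002,0.005,0,-0.0005,0,0.09,1],[-0.002,0.005,0,0.008,0.03,0.09,0.5],[-0.002,0.005,0,0.02,0.07,0.09,0],[-0.002,0.005,0,0.032,0.11,0.09,0],[-0.002,0.005,0,0.048,0.1545,0.085,0],[-0.002,0.005,0,0.048,0.1545,0.082,0],[-0.002,0.005,0,0.048,0.1545,0.082,0]]]}}

```text
time: 20.48
tool_pos: [0.5677, 0.3824, 0.0833]
orientation: [0.805, 0.593, 0.0, -0.0]
wrist_force: [0.6, -0.4, 0.3]
opening: 0.0124
```

```bash
python3 snap.py w20; python3 -c "
from plan import *
hst();delta(tilt(0,(hx,hyv)),hold(0,.145,-.017))"
```

```text
20.4833 [5.920e-01 5.990e-01 7.500e-02 1.046e+00 1.000e-03 2.465e+00] [0.5677 0.3824 0.0833] [[0.297, 0.955, -0.0], [0.955, -0.297, 0.001], [0.001, -0.0, -1.0]] [ 0.61 -0.44  0.28] 0.012395609294851777
20.5333 holder xyz -0.0006 0.1502 0.0595 F [ 0.34 -0.65  0.37] open 0.0046
turn [ 0.0009 -0.0015 -0.0021] shift [-0.001  -0.0052 -0.0765] target [0.5659 0.375  0.007 ] n 1.8
```

View pics/w20.png

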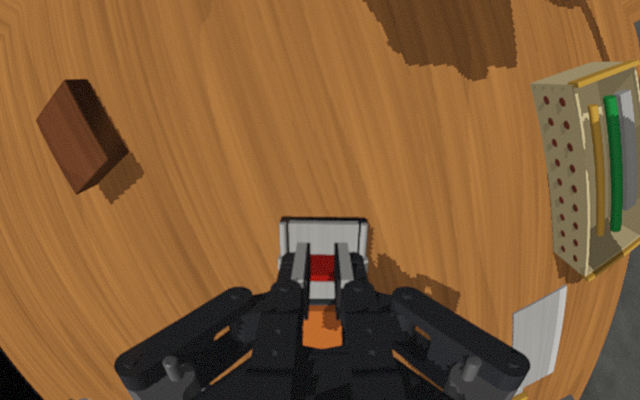

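Call:
{"fn": "arm_command", "kwargs": {"commands": [[[0,0,0,0,-0.003,-0.025,0],[0,0,-0.002,-0.001,-0.005,-0.05,0],[0,0,-0.002,-0.001,-0.005,-0.07,0],[0,0,-0.002,-0.001,-0.005,-0.0765,0],[0,0,-0.002,-0.001,-0.005,-0.0765,0],[0,0,-0.002,-0.001,-0.005,-0.0765,0]]]}}

```text
time: 21.03
tool_pos: [0.5659, 0.3742, 0.0079]
orientation: [0.807, 0.591, -0.001, -0.0]
wrist_force: [-0.2, 0.4, -0.7]
opening: 0.0003
```

```bash
python3 snap.py w21; python3 -c "
from plan import *
hst();delta(tilt(0,(hx,hyv)),hold(0,.125,-.017));delta(tilt(0,(hx,hyv)),hold(0,.085,-.017))
r=read_camera('scene');cv2.imwrite('pics/s21.png',cv2.resize(r['color'][130:250,320:460],None,fx=5,fy=5,interpolation=cv2.INTER_CUBIC))"
```

```text
21.0333 [ 0.584  0.65  -0.041  0.882 -0.     2.461] [0.5659 0.3742 0.0079] [[0.301, 0.954, -0.002], [0.954, -0.301, -0.001], [-0.002, -0.001, -1.0]] [-0.21  0.41 -0.73] 0.0002772578794183071
21.0833 holder xyz 0.0008 0.1452 -0.0153 F [-0.12  0.05  0.99] open 0.0002
turn [-0.0001  0.0001  0.0007] shift [-0.0068 -0.019  -0.0017] target [0.5599 0.3559 0.007 ] n 0.5
turn [-0.0001  0.0001  0.0007] shift [-0.0188 -0.0572 -0.0017] target [0.5479 0.3178 0.007 ] n 1.4
```

View pics/s21.png

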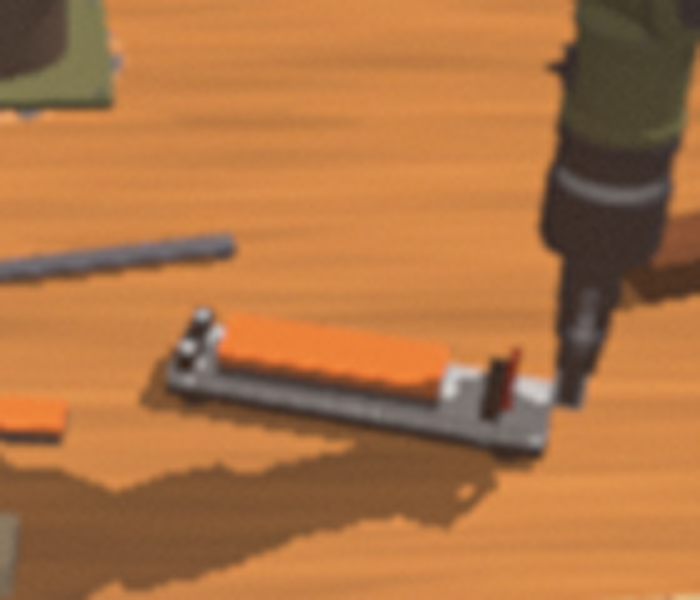

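View pics/w21.png

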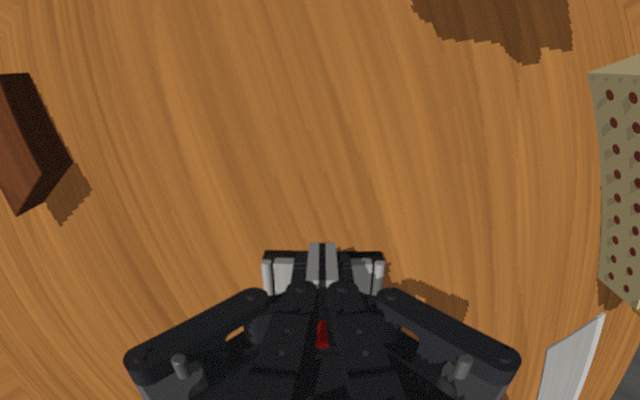

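Call:
{"fn": "arm_command", "kwargs": {"commands": [[[0,0,0,-0.0025,-0.0075,-0.001,0],[0,0,0,-0.005,-0.0145,-0.0015,0],[0,0,0,-0.0068,-0.019,-0.0015,0],[0,0,0,-0.008,-0.023,-0.0015,0],[0,0,0,-0.0095,-0.027,-0.0015,0],[0,0,0,-0.0105,-0.031,-0.0015,0],[0,0,0,-0.0118,-0.035,-0.0015,0],[0,0,0,-0.013,-0.039,-0.0015,0],[0,0,0,-0.014,-0.042,-0.0015,0]]]}}

```text
time: 21.88
tool_pos: [0.5532, 0.3334, 0.0079]
orientation: [0.806, 0.591, 0.001, -0.0]
wrist_force: [-0.5, 3.2, 3.0]
opening: -0.0002
```

```bash
python3 -c "
from plan import *
hst();s=state();print('F along hy',s['wrist_force']@hyv,s['wrist_force']@hx)
delta(tilt(0,(hx,hyv)),hold(0,.085,-.017))
r=read_camera('scene');cv2.imwrite('pics/s22.png',cv2.resize(r['color'][130:250,320:460],None,fx=5,fy=5,interpolation=cv2.INTER_CUBIC))"
```

```text
21.8833 holder xyz 0.0003 0.1015 -0.0161 F [-0.46  3.24  2.99] open -0.0002
F along hy 2.951766854188734 -1.4150439225363625
turn [-0.0014  0.0015  0.0003] shift [-0.0053 -0.0157 -0.0009] target [0.5479 0.3178 0.007 ] n 0.4
```

View pics/s22.png

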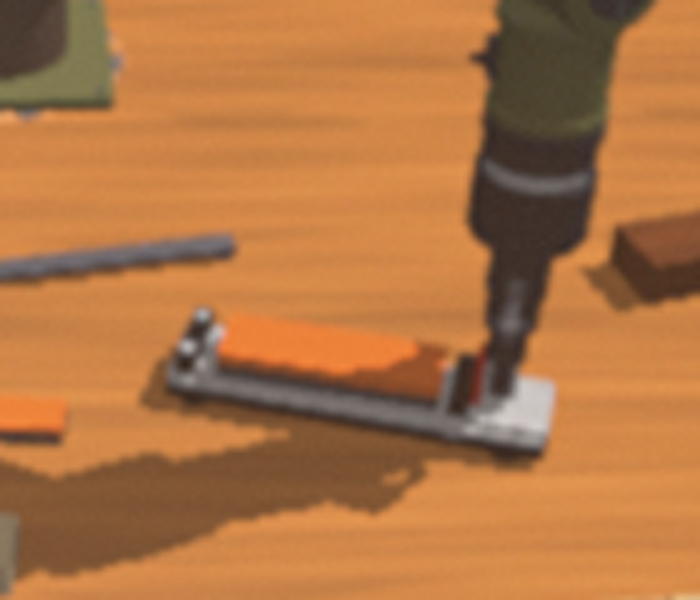

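Call:
{"fn": "arm_command", "kwargs": {"commands": [[[0,0,0,-0.0012,-0.004,-0.001,0],[0,0,0,-0.0023,-0.0075,-0.001,0],[0,0,0,-0.0034,-0.011,-0.001,0],[0,0,0,-0.0043,-0.014,-0.001,0]]]}}

```text
time: 22.27
tool_pos: [0.5492, 0.3197, 0.007]
orientation: [0.806, 0.591, 0.002, -0.001]
wrist_force: [0.3, 7.0, 1.7]
opening: 0.0002
```

```bash
python3 -c "
from plan import *
hst();s=state();print('F along hy',s['wrist_force']@hyv,s['wrist_force']@hx)"
```

```text
22.2667 holder xyz 0.0006 0.0872 -0.017 F [0.32 6.98 1.69] open 0.0002
F along hy 6.755655384130052 -1.7948752147668463
```

Call:
{"fn": "arm_command", "kwargs": {"commands": [[[0,0,0,-0.0006,-0.0018,0,0],[0,0,0,-0.001,-0.0033,0,0],[0,0,0,-0.0014,-0.0048,0,0],[0,0,0,-0.0018,-0.006,0,0]]]}}

```text
time: 22.6
tool_pos: [0.5479, 0.3157, 0.0071]
orientation: [0.806, 0.592, 0.003, -0.002]
wrist_force: [1.1, 10.9, -1.2]
opening: 0.0001
```

```bash
python3 -c "
from plan import *
hst();s=state();print('F along hy',s['wrist_force']@hyv,s['wrist_force']@hx)
r=read_camera('scene');cv2.imwrite('pics/s23.png',cv2.resize(r['color'][150:240,340:440],None,fx=6,fy=6,interpolation=cv2.INTER_CUBIC))"
```

```text
22.6 holder xyz 0.0006 0.0831 -0.0169 F [ 1.09 10.86 -1.19] open 0.0001
F along hy 10.682024436749302 -2.2221230211528993
```

View pics/s23.png

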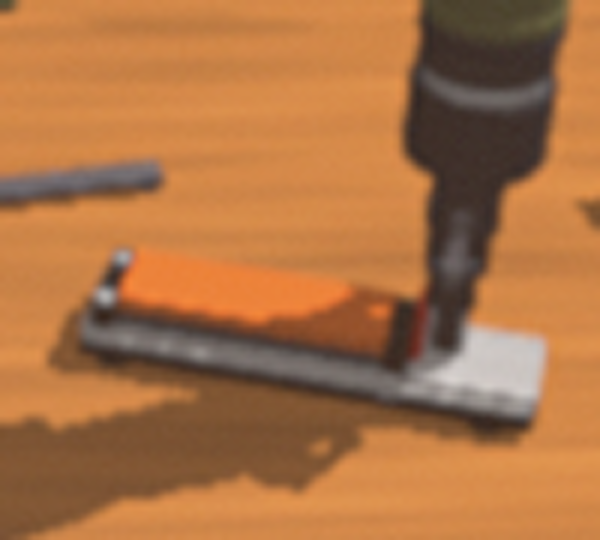

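Call:
{"fn": "arm_command", "kwargs": {"commands": [[[0,0,0,-0.0006,-0.002,0,0],[0,0,0,-0.001,-0.0035,0,0],[0,0,0,-0.001,-0.0035,0,0]]]}}

```text
time: 22.9
tool_pos: [0.548, 0.316, 0.0073]
orientation: [0.806, 0.592, 0.006, -0.005]
wrist_force: [2.0, 13.0, -2.5]
opening: -0.0002
```

```bash
python3 -c "
from plan import *
hst();s=state();print('F along hy',s['wrist_force']@hyv,s['wrist_force']@hx)"
```

```text
22.9 holder xyz 0.0006 0.0834 -0.0167 F [ 1.97 13.   -2.47] open -0.0002
F along hy 12.99243527168932 -2.0249104270960494
```

Call:
{"fn": "arm_command", "kwargs": {"commands": [[[0,0,0,-0.001,-0.003,0,0],[0,0,0,-0.002,-0.006,0,0],[0,0,0,-0.002,-0.006,0,0],[0,0,0,-0.002,-0.006,0,0]]]}}

```text
time: 23.23
tool_pos: [0.5481, 0.3165, 0.0075]
orientation: [0.805, 0.593, 0.011, -0.009]
wrist_force: [2.8, 17.4, -6.0]
opening: -0.0003
```

```bash
python3 -c "
from plan import *
hst();s=state();print('F along hy',s['wrist_force']@hyv,s['wrist_force']@hx)"; python3 snap.py w24
```

```text
23.2333 holder xyz 0.0006 0.0838 -0.0165 F [ 2.76 17.36 -5.97] open -0.0003
F along hy 17.39003495871735 -2.576162011866508
23.2333 [ 0.513  0.568 -0.205  0.777  0.02   2.384] [0.5481 0.3165 0.0075] [[0.296, 0.955, 0.008], [0.955, -0.296, 0.027], [0.028, -0.001, -1.0]] [ 2.76 17.36 -5.97] -0.00032278744551169204
```

View pics/w24.png

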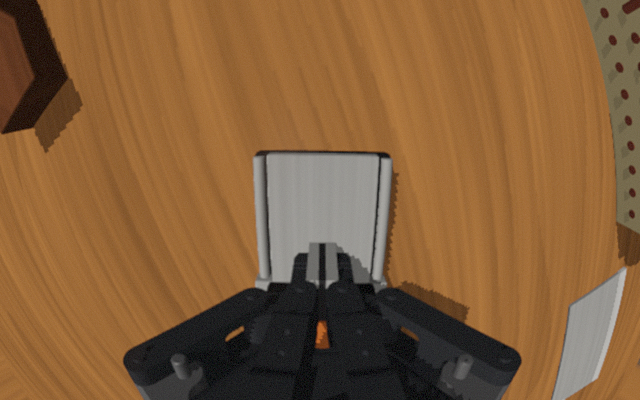

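Call:
{"fn": "arm_command", "kwargs": {"commands": [[[0,0,0,0.002,0.006,0,0],[-0.026,0.009,0,0.006,0.019,0.001,0],[-0.026,0.009,0,0.009,0.028,0.002,0],[-0.026,0.009,0,0.009,0.028,0.04,0],[-0.026,0.009,0,0.009,0.028,0.08,0],[-0.026,0.009,0,0.009,0.028,0.12,0],[-0.026,0.009,0,0.009,0.028,0.16,0],[-0.026,0.009,0,-0.01,-0.03,0.2,0],[-0.026,0.009,0,-0.02,-0.07,0.22,0],[-0.026,0.009,0,-0.03,-0.1,0.22,0],[-0.026,0.009,0,-0.03,-0.1,0.22,0],[-0.026,0.009,0,-0.03,-0.1,0.22,0]]]}}

```text
time: 24.28
tool_pos: [0.5168, 0.2116, 0.2294]
orientation: [0.806, 0.592, -0.001, 0.0]
wrist_force: [0.1, 0.1, 0.7]
opening: -0.0002
```

```bash
python3 snap.py w25; python3 - <<'E'
import pickle
from plan import *
s,r=pickle.load(open("w25.pkl","rb"))
c=proj(r,hold(0,-.0,.0),s)[0];print(c);print(s["wrist_force"])
y0=max(int(c[1])-100,0);x0=int(c[0])-70;sc=3
im=cv2.resize(r["color"][y0:y0+200,x0:x0+200],None,fx=sc,fy=sc,interpolation=cv2.INTER_CUBIC)
def dr(pts,col):
    q=(proj(r,np.array([hold(*m) for m in pts]),s)-[x0,y0]+.5)*sc;cv2.polylines(im,[q.astype(int)],True,col,1)
dr([(-.025,-.1,.02),(.025,-.1,.02),(.025,.05,.02),(-.025,.05,.02)],(255,0,0))
cv2.imwrite("pics/w25c.png",im);print(x0,y0)
E
```

```text
24.2833 [ 3.890e-01  3.120e-01 -1.400e-02  1.246e+00 -1.000e-03  2.265e+00] [0.5168 0.2116 0.2294] [[0.3, 0.954, -0.001], [0.954, -0.3, -0.002], [-0.002, -0.0, -1.0]] [0.11 0.15 0.67] -0.00016330387630328694
[320.85858742 142.70364606]
[0.10757562 0.14582482 0.67263326]
250 42
```

View pics/w25.png

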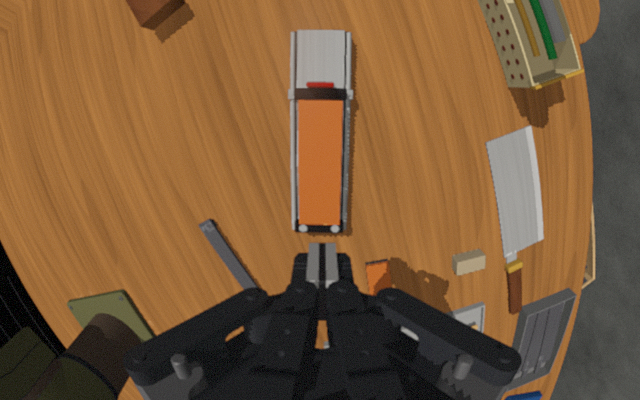

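View pics/w25c.png

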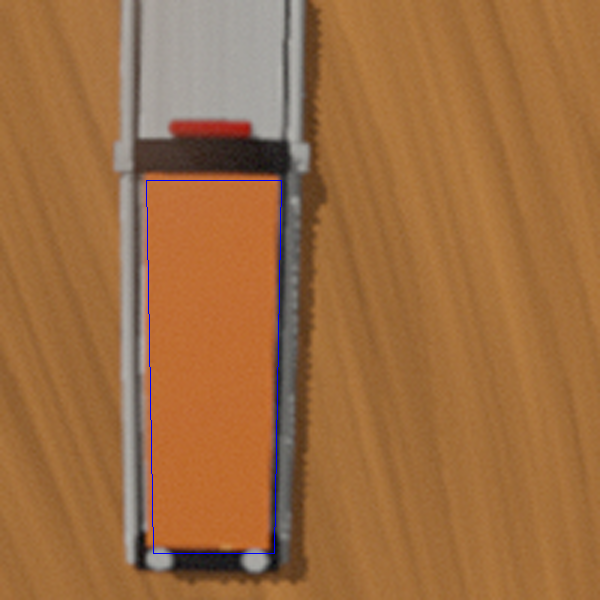

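```bash
python3 - <<'E'
import cv2,numpy as np
i=cv2.imread("pics/w25.png");a=cv2.resize(i[215:240,285:360],None,fx=10,fy=10,interpolation=cv2.INTER_CUBIC);b=cv2.resize(i[75:110,285:360],None,fx=10,fy=10,interpolation=cv2.INTER_CUBIC)
cv2.imwrite("pics/ends.png",np.vstack([b,a])[:600])
E
```

```text
(no output)
```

View pics/ends.png

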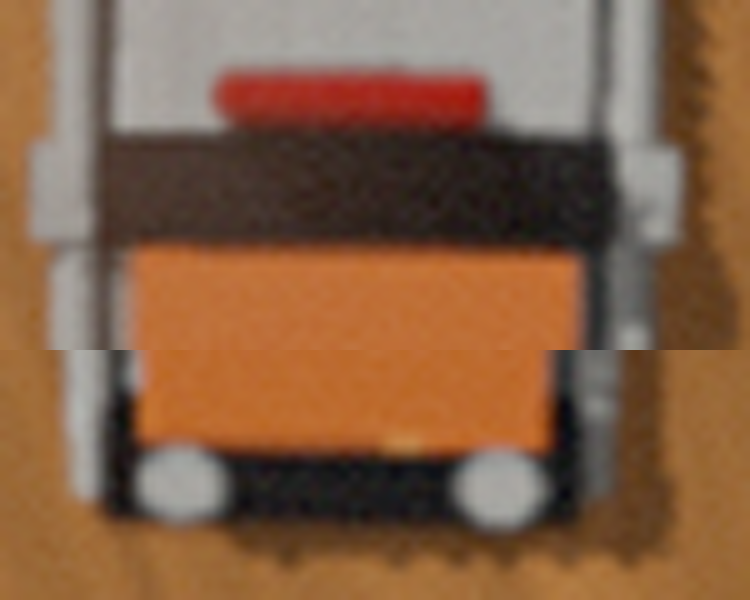

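```bash
python3 - <<'E'
from h import *
t=read_camera("top")["color"];a=cv2.imread("pics/top0.png");cv2.imwrite("pics/topend.png",np.vstack([a[90:270,140:540],t[90:270,140:540]]))
E
```

```text
(no output)
```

View pics/topend.png

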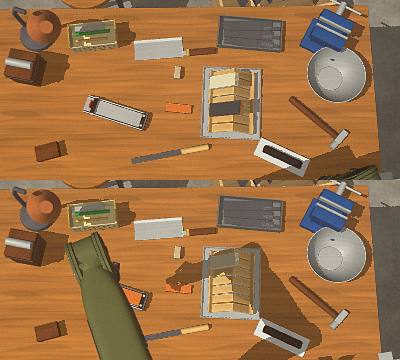

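The other stones and tools sit where they were, and the stone is seated against both the jaw and the stop. I'm handing in now.

```bash
python3 -c "
from bench import *
s=state();print(s['time'],s['wrist_force'].round(2),abs(s['qd']).max());print(sign_off())"
```

```text
24.3833 [ 0.29  0.86 -0.84] 0.03349117326445505
the job is handed in; nothing more can be done
None
```

The whetstone is in the holder, orange face up, held between the jaw and the fixed stop. I handed the job in at 24.4 s, with no verdict reported.

**What I did:**
- I gripped the stone by its overhanging upper end and swung it 90° over the ridge. I set it on the empty -y side with the orange face out, letting go once I felt both ledge and board.
- I regripped it square to the orange face, turned it level and laid it on the bed. I felt about 15 N of contact, backed off 0.5 mm and let go.
- I pushed the jaw's thumb plate with the closed fingers until the force rose to about 17 N and nothing moved any further. Then I backed the arm clear.

**Last checks:**
- **Fit:** In the last wrist picture there is no visible gap at the jaw or the stop. The stone lies lengthwise, about 1–2 mm or less off centre.
- **Other things:** Everything visible in the top view looks unmoved. The arm covered part of the bench, including some of the holder. The gripper was clear of everything at hand-in.

**What disagreed:**
- **Fingertips:** The pictures showed the fingertips about 27 mm behind the stated tool point when gripping the stone, so I used that figure.
- **Jaw:** The jaw measured about 8 mm closed at the start, not fully open.
- **Tool tilt:** At the end of the push the tool tilted about 1.6° against the held jaw.

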